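# Drive the spring pins of a flat-pack laptop stand home

### The arm

A 6-joint arm with a two-finger parallel gripper is mounted at the origin on the work surface. World frame = base frame: x ahead of the robot, y to its left, z up, the work surface at z = 0. Lengths are in m, angles in degrees, forces in N, time in s.
With the tool pointing down it reaches from about 0.35 to 0.875 m from the base axis. Payload 4.2 kg.
Tool frame: the origin (TCP) lies midway between the tips of the shut fingers; the grasp point (between the pads) lies r.grasp_offset behind it (r.grasp_offset is the distance from the TCP to the grasp point, in m); z points along the fingers, y is the direction in which the jaws open and shut (so a half turn about z gives the same grasp; the last joint's range is limited). The gripper opens to 87 mm and grips with 3 to 60 N. Pads are 19 mm wide; open, the fingers measure 117 mm over their backs; the gripper's body (75 mm by 190 mm) begins 51 mm behind the grasp point.
Start: joints at [88.27, 22.042, 0.453, 0, -68.411, -14.817], TCP at [0.178, 0.599, 0.223] pointing down, gripper open.
Joint ranges: [-179.83, 179.83], [-69.29, 118.12], [-61.27, 80.66], [-181.25, 117.63], [-171.15, -9.14], [-177.46, 177.46]. Speed limits (degrees/s): [159.86, 159.86, 180, 180, 180, 180].

### API

Orientations are given as a 3x3 rotation matrix whose columns are the frame's x, y, z axes.
In Python, from station import sense, optics, r gives the robot as it stands. The module is installed in compiled form; this text tells all that it offers.
- The arm moves only by the tool servo_tool, never from a script. Its argument "deltas" is a list of rows, each an object with "slide": the shift along the tool's x, y, z in units of 25 mm (1.0 is 25 mm), a list of three; "spin": the turn about the tool's z in units of 8 degrees (1.0 is 8 degrees). A call has 1 to 10 rows; each row shifts and turns the pose as measured when the row begins, along the tool's axes as they then stand; what a row does not reach is not made up. A row lasts 1/10 s, in which the tool goes at most 50 mm and 8.59 degrees, less where a joint would pass 70% of its speed; a pose out of reach is approached as far as the arm can. A call is refused whole if a number of a shift passes 1 or a number of a turn 1, either way. A call with a gripper value outside its range is refused whole. "gripper" is the closure in counts, from 0 (fully open) to 255 (shut), set as the call begins (left out, the last holds). The fingers move at their own pace and stop on an object; the grip force is fixed at half the most. Time passes only in rows, so rows that do not move let the fingers close. It gives the time, the measured TCP pose, the force and the opening at its end, in the units of the state.
- sense(): the state, without advancing time (a new reading comes with each control period).
- optics.capture(name): name is "scene" or "side" or "wrist"; returns a dict with "frame" (384x512x3 uint8, red, green, blue), "camera_matrix" (3x3 intrinsics, pixels), "eye" and "rotation" of the camera in the world. Camera axes: x right, y down, z forward; pixel columns grow to the right and rows downward; lengths in m; the calibration is good to about 2 mm. The wrist camera is an equidistant fisheye: a pixel r from the principal point sees the ray r / f radians off the axis. A picture is of the moment at which its call begins. There is no depth.
- r.finish_job(): hands the job in, once; it reports no verdict.
The state is a dict: "time_s": time; "joints": joint angles; "joint_velocities": joint speeds; "effort": joint torques, N m; "tcp_pos": TCP position; "ee_rot": TCP orientation; "wrist_force": force on the tool from outside, world axes, zero at the start; "moment": the same for the moment, N m; "gripper_width": opening from 0.0 (shut) to 1.0 (fully open).
Only numpy, scipy, OpenCV 4.12 (cv2) and the standard library are available. Lean on these libraries where they do the work, as an engineer would, in place of code of your own. Each camera call takes 0.05 s, during which the arm holds its last target.

### The job

Finish assembling the sloping dark-wood laptop stand: take the rubber mallet from its grey rest and drive both brass-headed spring pins fully home, striking each squarely along its own slanting axis and touching them with nothing but the mallet. Do not hit the panel hard and do not disturb the other things on the desk; then lay the mallet back on its rest as you found it, head standing on the orange spot and handle in the saddle, and let go.

Things in the scene. Friction and masses are not known exactly. Their poses are not given: they have to be found in the camera images.
- mallet: Rubber mallet, about 0.3 kg. Black cylindrical head, 42 mm diameter, 76 mm long; origin at the centre of its lower striking face, z along the head's axis to the other face. Wooden handle, 20 mm wide (y), 18 mm thick (z), centre line at z = 38 mm, points along -x and ends 170 mm from the head's axis. Centre of mass 16 mm from that axis. Starts on its rest, handle level.
- mallet_grip (a point): Point on the handle's centre line 55 mm from the head's axis: a good place to grip, across the 20 mm width (fingers closing along y). Axes as the mallet's. 34 mm of handle lie bare between it and the head, and 79 mm between it and the saddle of the rest.
- mallet_tail (a point): Point on the underside (-z side) of the handle, 145 mm from the head's axis; it lies over the saddle when the mallet is on its rest. Axes as the mallet's.
- rest_pad (a point): Centre of the orange spot (54 mm across) on the top of the rest's grey base plate (220 x 70 x 10 mm high, fixed; it runs from 50 mm beyond the spot to 170 mm behind it). z up, -x towards the saddle. On its rest the mallet stands on its face with its origin here and its axes the same as these.
- rest_saddle (a point): Centre of the saddle's top: a post 22 mm long (x), 50 mm wide (y), 38.5 mm high above the desk, 145 mm behind the orange spot. The handle's tail lies over it (0.5 mm gap) between two lips 10 mm high and 38 mm apart. Axes as rest_pad.
- stand: Laptop stand, fixed: dark wooden panel 230 mm up the slope, 180 mm wide (y), 12 mm thick on a pale wooden frame, sloping 32 degrees; low edge (black strip) towards local -x, about 25 mm high, high edge 147 mm. Origin on the desk under the panel's centre, z up; the panel's top face is 86 mm above it. The direction square out of the panel is (-0.530, 0, 0.848) in this frame.
- pin_low (a joint): How far the lower pin is driven in (m): 0 fully out, 0.014 fully home on a stop, its head's underside on the panel. A spring pushes it out (up to 2 N) but its grip (8 N) is stronger: it stays where left; 8 to 11 N along its axis drive it in. Starts between 0 and 0.004.
- pin_high (a joint): The same for the upper pin.
- pin_low_top (a point): Centre of the top of the lower pin's brass head (20 mm in diameter, 5 mm thick); moves with the pin, 19 mm out from the panel at joint value 0 and 5 mm at 0.014. z points out along the pin's axis, square to the panel (32 degrees from vertical).
- pin_high_top (a point): The same for the upper pin, 88 mm farther up the slope and 44 mm to the side (local -y of the stand).
- candle: Bystander: clear empty candle glass, 58 mm in diameter, 72 mm high; origin under its centre.
- glue: Bystander: small white glue bottle with orange cap, 34 mm in diameter, 85 mm high; origin under its centre.
- mug: Bystander: white mug, 76 mm in diameter, 85 mm high, handle at local +y; origin under its centre.
- tape: Bystander: yellow tape measure, a disc 60 mm in diameter, 20 mm high; origin under its centre.
Not all that is in view belongs to the job. Leave any red look-alike of the mallet alone.

How it is judged (in metres and radians):
On the way, in this order (a step that is already met when the one before it is completed fails the run):
1. the mallet is lifted at least 30 mm off its rest (z of mallet in the frame of rest_pad above 0.03 m).
2. one pin is driven fully home (within 1.8 mm) under the mallet's head, held square to it (within 12 degrees) (((value of joint pin_low above 0.0122 m and contact force between mallet and pin_low above 1 N and angle between the z axis of mallet and the z axis of pin_low_top, either way round below 0.21 rad) or (value of joint pin_high above 0.0122 m and contact force between mallet and pin_high above 1 N and angle between the z axis of mallet and the z axis of pin_high_top, either way round below 0.21 rad))).
3. the other pin is driven home likewise (value of joint each of pin_low, pin_high above 0.0122 m and ((value of joint pin_low above 0.0122 m and contact force between mallet and pin_low above 1 N and angle between the z axis of mallet and the z axis of pin_low_top, either way round below 0.21 rad) or (value of joint pin_high above 0.0122 m and contact force between mallet and pin_high above 1 N and angle between the z axis of mallet and the z axis of pin_high_top, either way round below 0.21 rad))).
At the end, for the whole second after the job is handed in: Both pins are within 1.8 mm of fully home; the mallet lies still on its rest as at the start: head upright (within about 4.5 degrees) on the orange spot (within 15 mm of its centre, face down on the base), handle's tail in the saddle (within 18 mm) (value of joint each of pin_low, pin_high above 0.0122 m and horizontal distance between mallet and rest_pad below 0.015 m and distance between mallet_tail and rest_saddle below 0.018 m and z of mallet in the frame of rest_pad below 0.004 m and angle between mallet's own z axis and vertical below 0.08 rad and linear speed of mallet below 0.02 m/s); the robot touches nothing.
It fails at once if a pin is touched by the robot itself (more than 1 N) (contact force between any of the fingers, the arm and pin_low above 1 N or contact force between any of the fingers, the arm and pin_high above 1 N).
It fails at once if the mallet hits the laptop stand's panel hard (more than 20 N) (contact force between mallet and stand_c0 above 20 N).
It fails at once if a bystander is pushed more than 20 mm or tipped over (distance of any of candle, glue, mug, tape from where it was at the start of the episode above 0.02 m or angle between any of candle, glue, mug, tape's own z axis and vertical above 0.4 rad).
It also fails if it takes over 54 s, if anything falls off the work surface, if the arm or the gripper's body presses on something with over 40 N, if the wrist force passes 120 N, or if a joint passes its speed limit or range.

## Working session

There is one attempt and no reset: what is moved stays moved. The work goes in short steps, Python scripts to look and compute and a tool call to move; the robot and the scene stay as the last step left them, time stands still between calls to the robot, and variables do not carry over. Pictures are saved under pics/ and viewed, and the job is handed in when it is done.

Besides the shell and the picture viewer there is one more tool, called after ">>>" as a command line: name --argument value ..., lists and objects as JSON in quotes. servo_tool: Moves the arm, as the interface text tells. Its arguments: {"type":"object","properties":{"deltas":{"type":"array"},"gripper":{"type":"number"}},"required":["deltas"]}

```bash
mkdir -p pics; ls; python3 - <<'E'
from station import sense, optics, r
import cv2, numpy as np
print(sense(), r.grasp_offset)
for n in ["scene","side","wrist"]:
    c=optics.capture(n); np.savez(f"pics/{n}0.npz",**c)
    cv2.imwrite(f"pics/{n}0.png",cv2.resize(c["frame"][:,:,::-1],(800,600),interpolation=cv2.INTER_CUBIC))
    print(n,c["camera_matrix"],c["eye"],c["rotation"])
E
```

```text
pics
{'time_s': 0.0, 'joints': array([ 8.82727834e+01,  2.20902571e+01,  3.78512520e-01, -2.98226551e-02,
       -6.84120094e+01, -1.48177963e+01]), 'joint_velocities': array([ 0.0559984 , -0.04499503,  0.1392495 , -0.06240029, -0.0592788 ,
       -0.01588024]), 'effort': array([-6.73100549e-04, -3.90666926e+01,  1.87409592e+01,  4.22006294e+00,
        1.10414653e-02, -2.01623898e-04]), 'tcp_pos': array([0.17777296, 0.59853721, 0.22145412]), 'ee_rot': array([[ 9.58541631e-01, -2.84951998e-01, -5.48872841e-04],
       [-2.84952513e-01, -9.58539236e-01, -2.14429802e-03],
       [ 8.49058519e-05,  2.21180162e-03, -9.99997550e-01]]), 'wrist_force': array([-0.62219905,  1.10434195,  0.48948358]), 'moment': array([0.00803172, 0.00151406, 0.04084938]), 'gripper_width': 0.9962796832899345} 0.0187
scene [[354.30510319   0.         254.17971852]
 [  0.         354.30510319 190.97133555]
 [  0.           0.           1.        ]] [0.95876974 0.49405432 0.62420047] [[-0.74489008  0.37059658 -0.55479451]
 [ 0.6670354   0.43140102 -0.60741825]
 [ 0.01423179 -0.82252741 -0.56854737]]
side [[412.33564719   0.         262.8258024 ]
 [  0.         412.33564719 193.05347076]
 [  0.           0.           1.        ]] [ 0.4241011  -0.93315214  0.77032811] [[ 0.99848553 -0.01518159  0.05287885]
 [-0.05112222 -0.61116673  0.78984919]
 [ 0.02032663 -0.79135627 -0.61101725]]
wrist [[297.31863964   0.         249.39503698]
 [  0.         297.31863964 194.56895687]
 [  0.           0.           1.        ]] [0.24373681 0.58024146 0.38295492] [[-0.28549169 -0.92663898 -0.24461133]
 [-0.95838031  0.27638088  0.07155969]
 [ 0.0012959   0.25486038 -0.96697699]]
```

View pics/scene0.png

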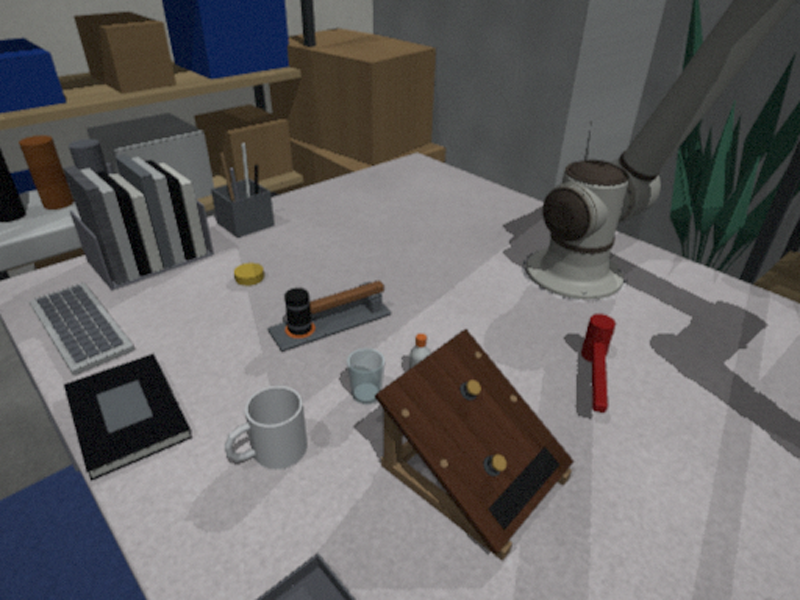

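View pics/side0.png

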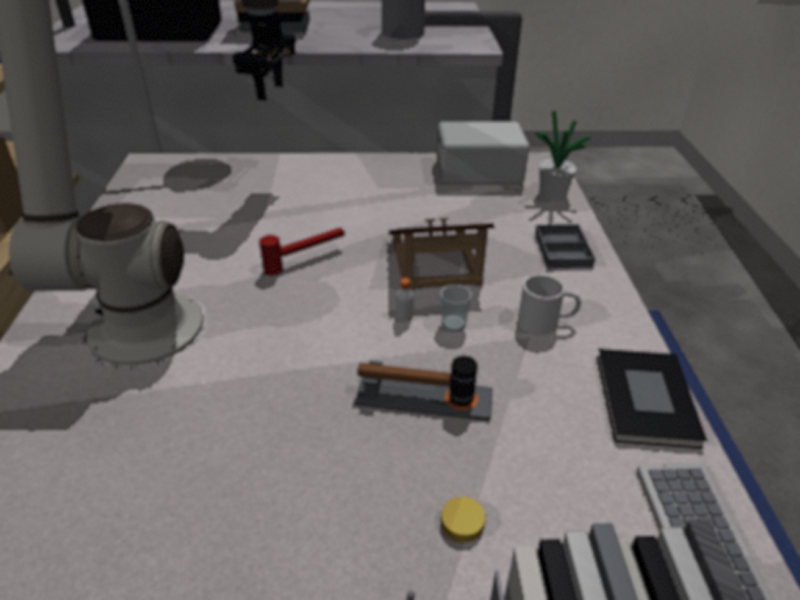

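View pics/wrist0.png

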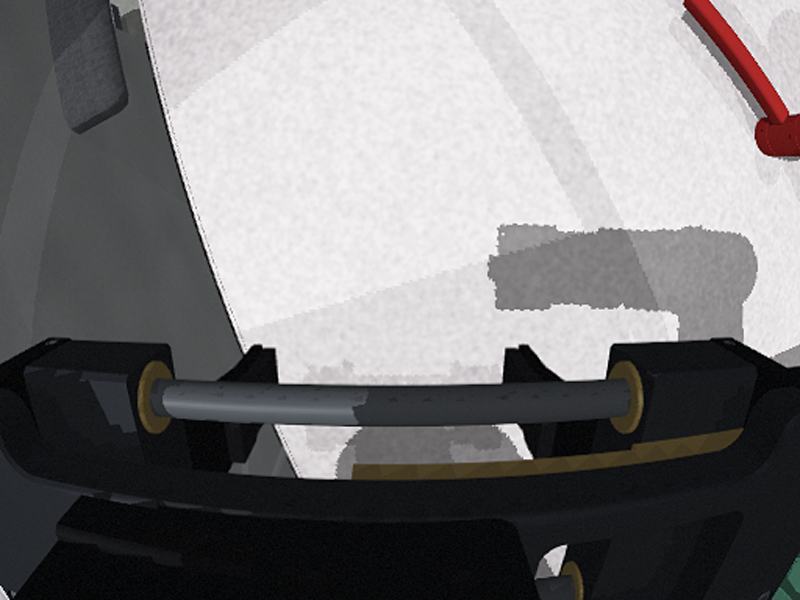

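The listed look-alikes are the black-headed mallet on the grey rest (scene ≈(298,312), side ≈(462,382)) and the red mallet (scene ≈(598,360), side ≈(300,250)). By the description I choose the black one; next I check it in close crops.

```bash
python3 - <<'E'
import cv2, numpy as np
s=np.load("pics/scene0.npz")["frame"][:,:,::-1]; d=np.load("pics/side0.npz")["frame"][:,:,::-1]
a=cv2.resize(s[200:360,230:380],(750,800)[:2] and (562,600),interpolation=cv2.INTER_CUBIC)
cv2.imwrite("pics/c_stand.png",a)
m1=cv2.resize(s[170:230,160:260],(800,480),interpolation=cv2.INTER_CUBIC)
cv2.imwrite("pics/c_mal_scene.png",m1)
cv2.imwrite("pics/c_side.png",cv2.resize(d[130:280,215:385],(680,600),interpolation=cv2.INTER_CUBIC))
E
```

```text
(no output)
```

View pics/c_stand.png

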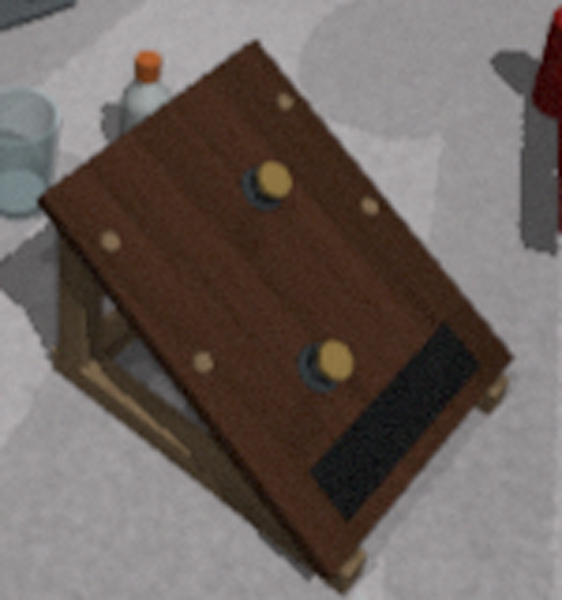

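View pics/c_mal_scene.png

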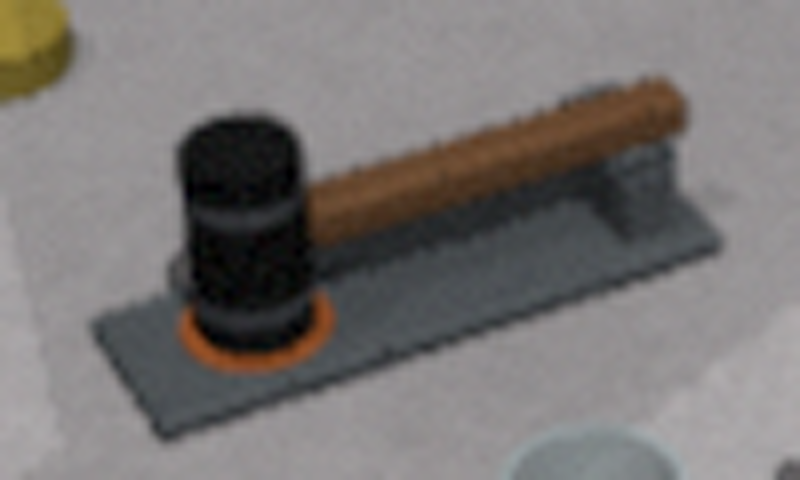

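View pics/c_side.png

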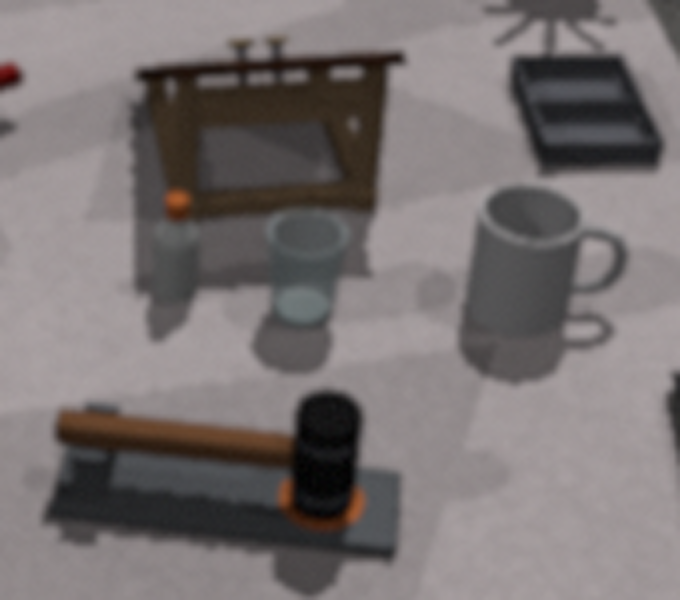

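The crops confirm it: the black-headed mallet stands on the orange spot. The pin heads are at about (335,360) low and (274,181) high in the stand crop. Next I cast rays.

```bash
cat > h.py <<'E'
import numpy as np, cv2
def ray(c,u,v):
    K=c["camera_matrix"]; d=np.array([(u-K[0,2])/K[0,0],(v-K[1,2])/K[1,1],1]); d=c["rotation"]@d
    return c["eye"],d/np.linalg.norm(d)
def onz(c,u,v,z):
    o,d=ray(c,u,v); return o+d*(z-o[2])/d[2]
def onplane(c,u,v,p,n):
    o,d=ray(c,u,v); return o+d*(np.dot(p-o,n)/np.dot(d,n))
def tri(c1,p1,c2,p2):
    o1,d1=ray(c1,*p1);o2,d2=ray(c2,*p2)
    A=np.stack([d1,-d2],1); t=np.linalg.lstsq(A,o2-o1,rcond=None)[0]
    a=o1+t[0]*d1;b=o2+t[1]*d2
    return (a+b)/2,np.linalg.norm(a-b)
def proj(c,P):
    q=c["rotation"].T@(np.asarray(P)-c["eye"]); q=c["camera_matrix"]@q; return q[:2]/q[2]
E
python3 - <<'E'
from h import *
np.set_printoptions(precision=4,suppress=True)
S=dict(np.load("pics/scene0.npz"));D=dict(np.load("pics/side0.npz"))
# resized coords: pixel = crop/scale (+offset) with centre shift
def cs(u,v): return 230+(u+.5)*150/562-.5, 200+(v+.5)*160/600-.5
def cm(u,v): return 160+(u+.5)/8-.5,170+(v+.5)/8-.5
def cd(u,v): return 215+(u+.5)/4-.5,130+(v+.5)/4-.5
h1=onz(S,*cs(258,40),.147);h2=onz(S,*cs(40,202),.147);l1=onz(S,*cs(514,357),.025);l2=onz(S,*cs(338,582),.025)
print("corners",h1,h2,l1,l2,[np.linalg.norm(x) for x in (h1-h2,l1-l2,h1-l1,h2-l2)])
ctr=(h1+h2+l1+l2)/4
ux=((h1+h2)-(l1+l2))[:2]; yaw=np.degrees(np.arctan2(ux[1],ux[0]))
uy=((h1-h2)+(l1-l2))[:2]; yaw2=np.degrees(np.arctan2(uy[1],uy[0]))
print("ctr",ctr,"yaw x",yaw,"yaw of h2->h1",yaw2)
for y in (yaw,):
    c,s=np.cos(np.radians(y)),np.sin(np.radians(y))
    R=np.array([[c,-s,0],[s,c,0],[0,0,1]])
    n=R@[-.530,0,.848]; up=R@[.848,0,.53]
    for nm,p in (("low",(337,360)),("high",(275,180))):
        for o in (.019,.015): 
            P=onplane(S,*cs(*p),ctr+n*o,n); print(nm,o,P,"local slope,y",np.dot(P-ctr,up),np.dot(P-ctr,R[:,1]))
# mug check sides of side view pins crop (243,43),(276,41)
for p in ((337,360),(275,180)):
    for q in ((240,43),(277,41)):
        print(tri(S,cs(*p),D,cd(*q)))
# rest
A=onz(S,*cm(92,328),.01);B=onz(S,*cm(165,438),.01);C=onz(S,*cm(722,240),.01)
print("rest",A,B,C,np.linalg.norm(A-B),np.linalg.norm(B-C))
A2=onz(D,*cd(402,475),.01);B2=onz(D,*cd(393,545),.01);C2=onz(D,*cd(48,512),.01)
print("rest side",A2,B2,C2,np.linalg.norm(A2-B2),np.linalg.norm(B2-C2))
print("spot",onz(S,*cm(257,320),.01),onz(D,*cd(321,500),.01))
print("headtop",onz(S,*cm(240,152),.086),onz(D,*cd(329,412),.086))
print("tailend",tri(S,cm(665,108),D,cd(66,427)))
E
```

```text
corners [0.469  0.1036 0.147 ] [0.6513 0.1217 0.147 ] [0.4505 0.2939 0.025 ] [0.6286 0.3141 0.025 ] [np.float64(0.183178893406562), np.float64(0.1792337830190512), np.float64(0.22684083798850396), np.float64(0.2289460721556411)]
ctr [0.5498 0.2083 0.086 ] yaw x -83.85319085730744 yaw of h2->h1 -173.9538004553548
low 0.019 [0.5673 0.2544 0.0809] local slope,y -0.039936522141470684 0.02233979515431054
low 0.015 [0.5646 0.2527 0.0771] local slope,y -0.040796357336547864 0.01940165977756491
high 0.019 [0.5329 0.1762 0.1272] local slope,y 0.04735565701807386 -0.02028797850147655
high 0.015 [0.5299 0.174  0.1237] local slope,y 0.04711408621964251 -0.023528033649425222
(array([0.5466, 0.2502, 0.0682]), np.float64(0.020090493606233578))
(array([0.5669, 0.2521, 0.0767]), np.float64(0.004608699748577161))
(array([0.5294, 0.1724, 0.1213]), np.float64(0.002579786059788873))
(array([0.5489, 0.176 , 0.1283]), np.float64(0.025078269190521744))
rest [ 0.6011 -0.2422  0.01  ] [ 0.6139 -0.1743  0.01  ] [ 0.3989 -0.1374  0.01  ] 0.06911191049717337 0.2181840029309228
rest side [ 0.6129 -0.1869  0.01  ] [ 0.5982 -0.2466  0.01  ] [ 0.3858 -0.2121  0.01  ] 0.061457898680678344 0.2152711075215145
spot [ 0.5548 -0.2084  0.01  ] [ 0.5581 -0.2073  0.01  ]
headtop [ 0.5577 -0.2025  0.086 ] [ 0.5578 -0.2072  0.086 ]
tailend (array([ 0.3964, -0.1743,  0.0478]), np.float64(0.0028518831690590215))
```

```bash
python3 - <<'E'
from h import *
np.set_printoptions(precision=3,suppress=True)
S=dict(np.load("pics/scene0.npz"));D=dict(np.load("pics/side0.npz"))
f=.64
for n,p,z in (("mug top",(275,404),.085),("mug base",(278,453),0),("candle top",(366,361),.072),("glue cap",(421,340),.085),("tape",(249,271),.02),("tray",(318,560),.02)):
    print(n,onz(S,p[0]*f,p[1]*f,z))
for n,p,z in (("mug top",(543,288),.085),("candle top",(456,296),.072),("glue",(405,282),.085),("tape",(463,515),.02)):
    print("side",n,onz(D,p[0]*f,p[1]*f,z))
E
```

```text
mug top [ 0.722 -0.003  0.085]
mug base [0.732 0.003 0.   ]
candle top [ 0.566 -0.003  0.072]
glue cap [0.48  0.026 0.085]
tape [ 0.534 -0.423  0.02 ]
tray [0.787 0.18  0.02 ]
side mug top [ 0.724 -0.013  0.085]
side candle top [ 0.567 -0.016  0.072]
side glue [0.476 0.011 0.085]
side tape [ 0.535 -0.431  0.02 ]
```

>>> servo_tool --deltas '[{"slide": [0.3,1,-0.2],"spin": -0.82},{"slide": [0.5,1,-0.2],"spin": 0},{"slide": [0.5,1,-0.1],"spin": 0},{"slide": [0.5,1,0],"spin": 0},{"slide": [0.5,1,0],"spin": 0},{"slide": [0.5,1,0],"spin": 0},{"slide": [0.5,1,0],"spin": 0},{"slide": [0.5,1,0],"spin": 0},{"slide": [0.5,1,0],"spin": 0},{"slide": [0.5,1,0],"spin": 0}]' --gripper 0

```text
time_s: 1.15
tcp_pos: [0.2514, 0.3221, 0.2311]
ee_rot: [[0.986, -0.165, -0.002], [-0.165, -0.986, -0.009], [-0.001, 0.009, -1.0]]
wrist_force: [0.2, -0.3, 0.0]
gripper_width: 0.995
```

>>> servo_tool --deltas '[{"slide": [0.7,1,0],"spin": 0},{"slide": [0.7,1,0],"spin": 0},{"slide": [0.7,1,0],"spin": 0},{"slide": [0.7,1,0],"spin": 0},{"slide": [0.7,1,0],"spin": 0},{"slide": [0.7,1,0],"spin": 0},{"slide": [0.7,1,0],"spin": 0},{"slide": [0.7,1,0],"spin": 0},{"slide": [0.7,1,0],"spin": 0},{"slide": [0.7,1,0],"spin": 0}]'

```text
time_s: 2.15
tcp_pos: [0.3841, 0.0333, 0.233]
ee_rot: [[0.987, -0.161, -0.002], [-0.161, -0.987, -0.007], [-0.001, 0.007, -1.0]]
wrist_force: [0.7, 1.0, -0.9]
gripper_width: 0.999
```

>>> servo_tool --deltas '[{"slide": [0.75,1,0],"spin": 0},{"slide": [0.75,1,0],"spin": 0},{"slide": [0.75,1,0],"spin": 0},{"slide": [0.75,1,0],"spin": 0},{"slide": [0.75,1,0],"spin": 0},{"slide": [0.75,1,0.5],"spin": 0},{"slide": [0.75,0.7,0.5],"spin": 0},{"slide": [0.3,0.3,0.5],"spin": 0},{"slide": [0,0,0],"spin": 0}]'

```text
time_s: 3.05
tcp_pos: [0.4953, -0.1743, 0.1936]
ee_rot: [[0.986, -0.167, -0.003], [-0.167, -0.986, -0.006], [-0.002, 0.006, -1.0]]
wrist_force: [-0.8, 0.3, -0.0]
gripper_width: 0.999
```

```bash
python3 - <<'E'
from station import sense, optics
from h import *
s=sense(); print(s["tcp_pos"],s["ee_rot"],s["joints"])
c=optics.capture("wrist"); np.savez("pics/w1.npz",**c)
cv2.imwrite("pics/w1.png",cv2.resize(c["frame"][:,:,::-1],(800,600),interpolation=cv2.INTER_CUBIC))
E
```

```text
[ 0.49528102 -0.17426391  0.19360106] [[ 0.98590843 -0.16725229 -0.00335267]
 [-0.1672691  -0.98589544 -0.005589  ]
 [-0.00237061  0.00607104 -0.99997876]] [ -1.46606785  13.75512248 -16.12690964   0.3741874  -60.30233499
  81.6514719 ]
```

View pics/w1.png

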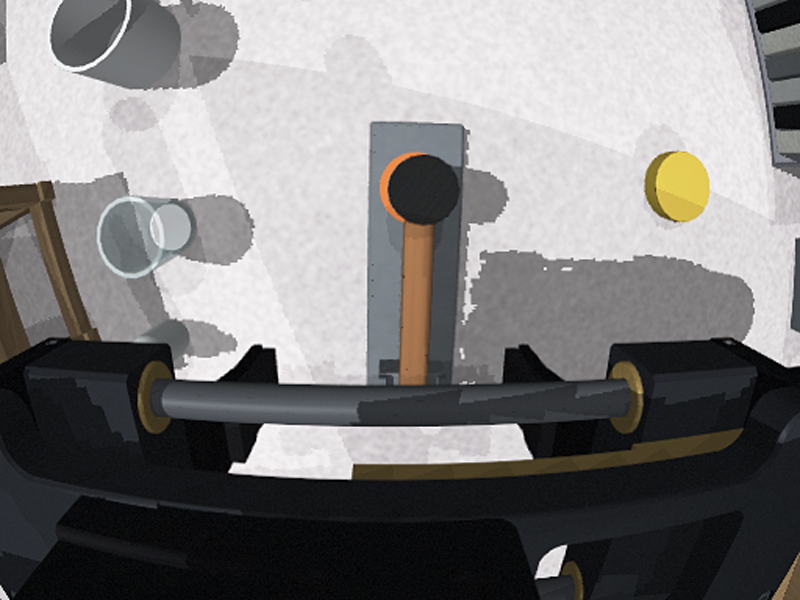

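The wrist view shows the head top at (423,189), the handle running down to (418,380), and the tape and candle clear. Next I convert these with the fisheye model.

```bash
cat >> h.py <<'E'
def fray(c,u,v):
    K=c["camera_matrix"]; x=(u-K[0,2]);y=(v-K[1,2]);r=np.hypot(x,y);th=r/K[0,0]
    d=np.array([np.sin(th)*x/r,np.sin(th)*y/r,np.cos(th)]) if r>0 else np.array([0,0,1.])
    return c["eye"],c["rotation"]@d
def fonz(c,u,v,z):
    o,d=fray(c,u,v); return o+d*(z-o[2])/d[2]
E
python3 - <<'E'
from h import *
np.set_printoptions(precision=4,suppress=True)
c=dict(np.load("pics/w1.npz")); g=c["frame"].astype(int)
m=((g.max(2)<45)).astype(np.uint8); m[230:]=0
n,l,st,ce=cv2.connectedComponentsWithStats(m)
for i in range(1,n):
    if st[i,4]>300 and 100<ce[i][1]<150: print(st[i],ce[i],fonz(c,*ce[i],.086))
R,G,B=g[...,0],g[...,1],g[...,2]
w=lambda u,v,z: fonz(c,u*.64-.18,v*.64-.18,z)
print("head",w(423,189,.086),"handle",w(418,230,.057),w(417,355,.057))
a,b,d,e=w(371,122,.01),w(465,126,.01),w(368,380,.01),w(457,340,.01)
print(a,b,d,e,np.linalg.norm(a-b)); 
for p,q in((d,a),(e,b),(w(417,355,.057),w(418,230,.057))): print(np.degrees(np.arctan2(*(q-p)[1::-1])))
E
```

```text
[ 249   99   45   45 1538] [270.8322 121.0832] [ 0.5568 -0.2037  0.086 ]
head [ 0.5571 -0.2035  0.086 ] handle [ 0.5308 -0.1982  0.057 ] [ 0.4465 -0.1844  0.057 ]
[ 0.6108 -0.1798  0.01  ] [ 0.5974 -0.2476  0.01  ] [ 0.4132 -0.1421  0.01  ] [ 0.4349 -0.2177  0.01  ] 0.06913241664340768
-10.788351679591404
-10.41429719462243
-9.282052112266445
```

>>> servo_tool --deltas '[{"slide": [0.5,0.5,1],"spin": 0.05},{"slide": [0.3,0.25,1],"spin": 0},{"slide": [0,0,1],"spin": 0},{"slide": [0,0,1],"spin": 0},{"slide": [0,0,1],"spin": 0},{"slide": [0,0,0.5],"spin": 0},{"slide": [0,0,0],"spin": 0}]'

```text
time_s: 3.8
tcp_pos: [0.5144, -0.1905, 0.0608]
ee_rot: [[0.987, -0.163, 0.01], [-0.163, -0.987, -0.007], [0.011, 0.005, -1.0]]
wrist_force: [0.5, -0.4, -0.3]
gripper_width: 0.998
```

>>> servo_tool --deltas '[{"slide": [0,0.25,0.8],"spin": 0.05},{"slide": [0,0.05,0.5],"spin": 0},{"slide": [0,0,0.1],"spin": 0},{"slide": [0,0,0],"spin": 0}]'

```text
time_s: 4.2
tcp_pos: [0.5165, -0.196, 0.03]
ee_rot: [[0.986, -0.165, 0.018], [-0.165, -0.986, -0.009], [0.02, 0.005, -1.0]]
wrist_force: [0.4, 0.9, 0.9]
gripper_width: 1.002
```

```bash
python3 - <<'E'
from station import sense, optics
from h import *
c=optics.capture("wrist"); np.savez("pics/w2.npz",**c)
cv2.imwrite("pics/w2.png",cv2.resize(c["frame"][:,:,::-1],(800,600),interpolation=cv2.INTER_CUBIC))
E
```

```text
(no output)
```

View pics/w2.png

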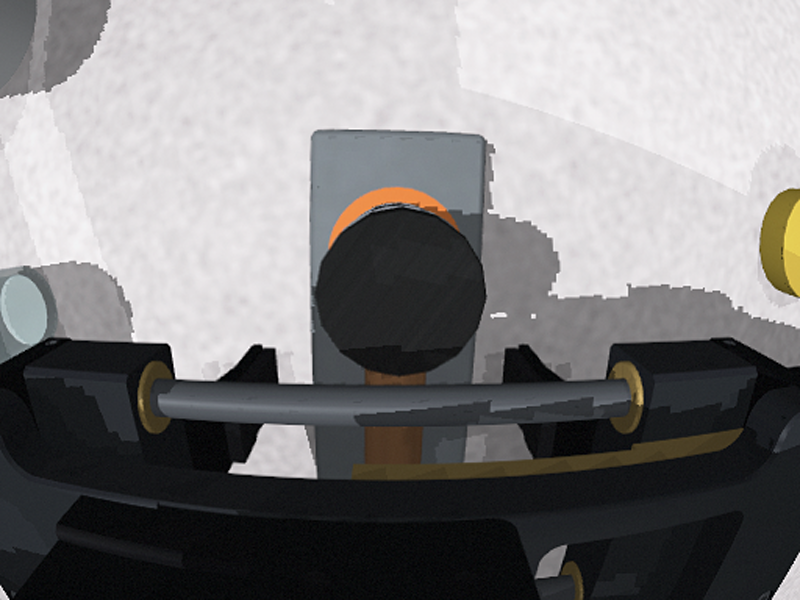

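>>> servo_tool --deltas '[{"slide": [-0.16,0,0.02],"spin": 0},{"slide": [0,0,0],"spin": 0}]'

```text
time_s: 4.45
tcp_pos: [0.5135, -0.1951, 0.0311]
ee_rot: [[0.986, -0.165, 0.022], [-0.164, -0.986, -0.009], [0.023, 0.005, -1.0]]
wrist_force: [0.4, -0.2, 0.3]
gripper_width: 1.001
```

>>> servo_tool --deltas '[{"slide": [0,0,0],"spin": 0},{"slide": [0,0,0],"spin": 0},{"slide": [0,0,0],"spin": 0},{"slide": [0,0,0],"spin": 0},{"slide": [0,0,0],"spin": 0}]' --gripper 255

```text
time_s: 4.95
tcp_pos: [0.5142, -0.1953, 0.0324]
ee_rot: [[0.986, -0.164, 0.024], [-0.164, -0.986, -0.009], [0.025, 0.005, -1.0]]
wrist_force: [-0.0, -0.1, 0.4]
gripper_width: 0.629
```

>>> servo_tool --deltas '[{"slide": [0,0,0.05],"spin": 0},{"slide": [0,0,0.05],"spin": 0},{"slide": [0,0,0],"spin": 0},{"slide": [0,0,0],"spin": 0},{"slide": [0,0,0],"spin": 0},{"slide": [0,0,0],"spin": 0}]'

```text
time_s: 5.55
tcp_pos: [0.5138, -0.1955, 0.0294]
ee_rot: [[0.986, -0.165, 0.023], [-0.165, -0.986, -0.009], [0.024, 0.005, -1.0]]
wrist_force: [0.2, -0.0, -0.2]
gripper_width: 0.228
```

>>> servo_tool --deltas '[{"slide": [0,0,0],"spin": 0},{"slide": [0,0,-0.5],"spin": 0},{"slide": [0,0,-0.7],"spin": 0},{"slide": [0,0,-0.7],"spin": 0},{"slide": [0,0,-0.7],"spin": 0},{"slide": [0,0,0],"spin": 0}]'

```text
time_s: 6.15
tcp_pos: [0.5097, -0.1942, 0.0965]
ee_rot: [[0.986, -0.166, 0.017], [-0.165, -0.986, -0.008], [0.018, 0.005, -1.0]]
wrist_force: [1.0, -0.4, -2.5]
gripper_width: 0.225
```

```bash
cat > look.py <<'E'
import sys
from station import sense, optics
from h import *
np.set_printoptions(precision=4,suppress=True)
s=sense(); print(s["time_s"],s["tcp_pos"],s["wrist_force"],s["moment"],"j",s["joints"].round(1),s["gripper_width"]); print(s["ee_rot"])
tag=sys.argv[1]
for n in sys.argv[2:]:
    parts=n.split(":"); c=optics.capture(parts[0]); np.savez(f"pics/{parts[0]}_{tag}.npz",**c)
    f=c["frame"][:,:,::-1]; f=np.clip(f.astype(float)*(1 if parts[0]=="wrist" else 1.5),0,255).astype(np.uint8)
    x0,x1,y0,y1=0,512,0,384
    if len(parts)>1: x0,x1,y0,y1=map(int,parts[1].split(","))
    k=min(800/(x1-x0),600/(y1-y0)); f=cv2.resize(f[y0:y1,x0:x1],None,fx=k,fy=k,interpolation=cv2.INTER_CUBIC)
    cv2.imwrite(f"pics/{parts[0]}_{tag}.png",f); print(parts[0],"k",k,x0,y0)
E
python3 look.py lift side:200,360,150,270 scene:130,290,110,230
```

```text
6.15 [ 0.5097 -0.1942  0.0965] [ 1.0413 -0.3912 -2.4785] [-0.0217  0.0424 -0.0202] j [ -3.6  21.2 -21.4   0.5 -46.4  83.7] 0.22506415461561485
[[ 0.9861 -0.1656  0.0166]
 [-0.1655 -0.9862 -0.0076]
 [ 0.0176  0.0048 -0.9998]]
side k 5.0 200 150
scene k 5.0 130 110
```

View pics/side_lift.png

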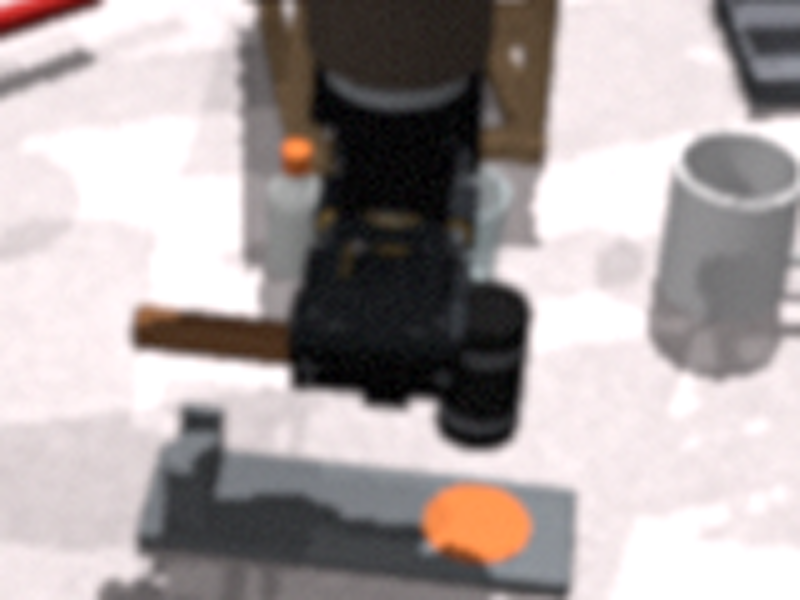

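View pics/scene_lift.png

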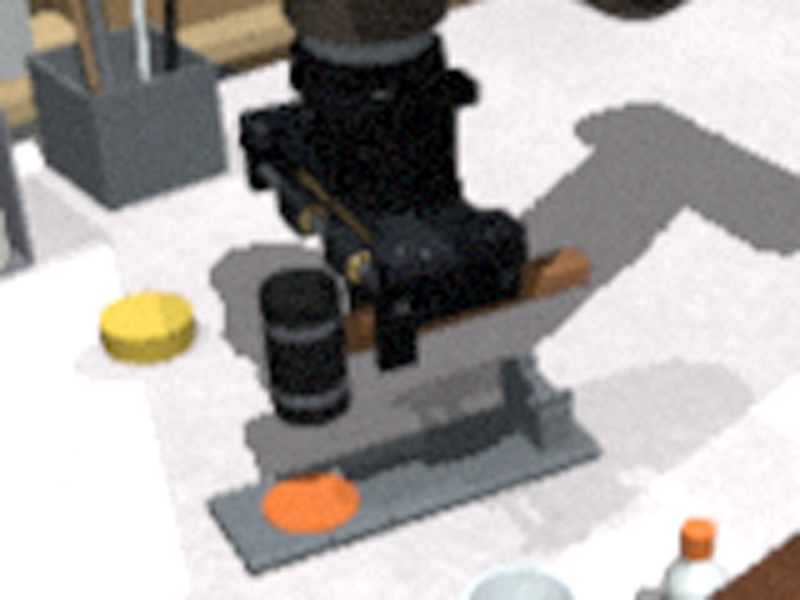

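>>> servo_tool --deltas '[{"slide": [0,0,0.6],"spin": 0},{"slide": [0,0,0.6],"spin": 0},{"slide": [0,0,0.1],"spin": 0},{"slide": [0,0,0],"spin": 0}]'

```text
time_s: 6.65
tcp_pos: [0.5052, -0.1934, 0.0572]
ee_rot: [[0.986, -0.167, 0.004], [-0.167, -0.986, -0.005], [0.005, 0.004, -1.0]]
wrist_force: [0.2, -0.4, -1.7]
gripper_width: 0.227
```

>>> servo_tool --deltas '[{"slide": [0,0,0],"spin": 0},{"slide": [0,0,0],"spin": 0}]' --gripper 201

```text
time_s: 6.85
tcp_pos: [0.505, -0.1934, 0.057]
ee_rot: [[0.986, -0.167, 0.003], [-0.167, -0.986, -0.005], [0.004, 0.004, -1.0]]
wrist_force: [-0.3, 0.4, -2.5]
gripper_width: 0.223
```

```bash
python3 look.py g1 side:200,360,150,270
```

```text
6.85 [ 0.505  -0.1934  0.057 ] [-0.3131  0.4008 -2.5156] [ 0.067   0.0982 -0.0055] j [ -3.6  24.2 -23.7   0.4 -41.9  83.7] 0.22261471460218857
[[ 0.9859 -0.1673  0.0034]
 [-0.1673 -0.9859 -0.005 ]
 [ 0.0042  0.0043 -1.    ]]
side k 5.0 200 150
```

View pics/side_g1.png

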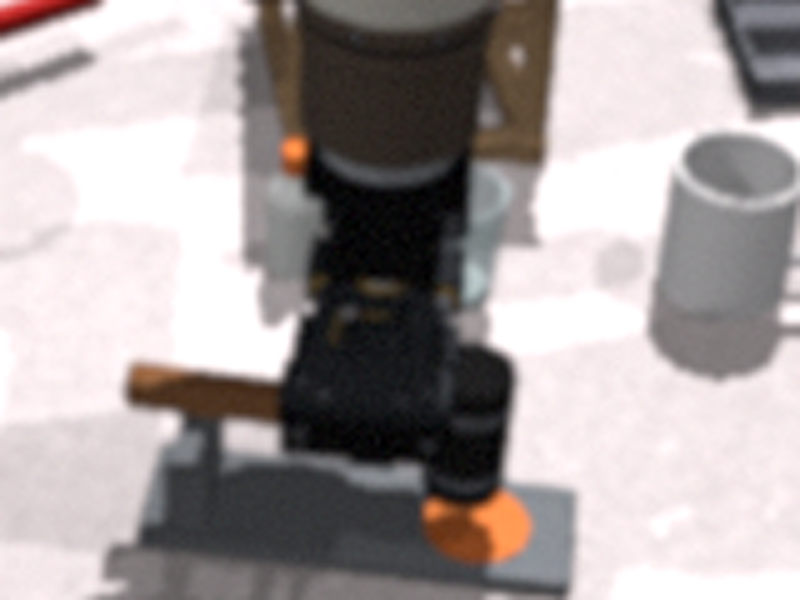

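>>> servo_tool --deltas '[{"slide": [0,0,-0.1],"spin": 0},{"slide": [0,0,0],"spin": 0}]' --gripper 198

```text
time_s: 7.1
tcp_pos: [0.5057, -0.1935, 0.0606]
ee_rot: [[0.986, -0.167, 0.005], [-0.167, -0.986, -0.005], [0.006, 0.004, -1.0]]
wrist_force: [0.4, -0.2, -2.0]
gripper_width: 0.227
```

```bash
python3 look.py g2 side:200,360,150,270
```

```text
7.1 [ 0.5057 -0.1935  0.0606] [ 0.4303 -0.2049 -1.9809] [-0.011   0.0828 -0.0095] j [ -3.6  23.9 -23.5   0.4 -42.2  83.7] 0.22742371996134103
[[ 0.9859 -0.1672  0.0054]
 [-0.1672 -0.9859 -0.0052]
 [ 0.0062  0.0042 -1.    ]]
side k 5.0 200 150
```

View pics/side_g2.png

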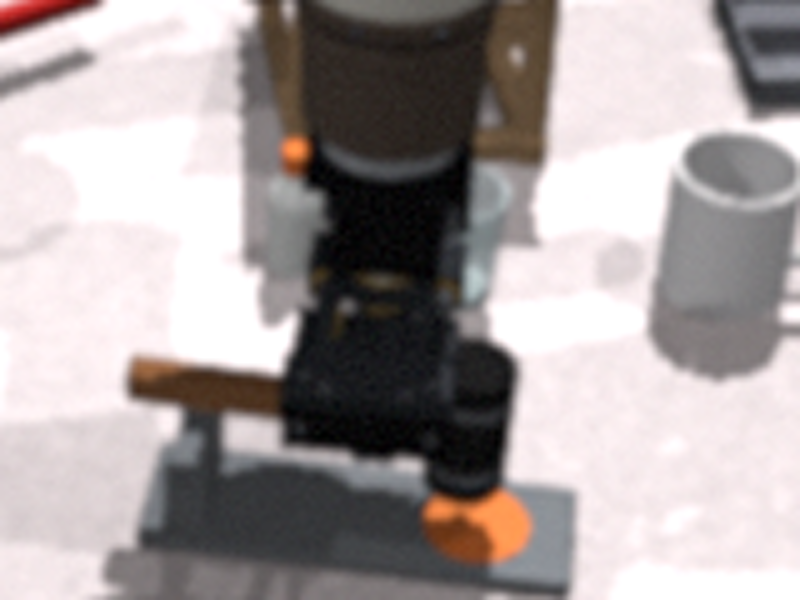

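>>> servo_tool --deltas '[{"slide": [0,0,-0.1],"spin": 0},{"slide": [0,0,0],"spin": 0}]' --gripper 196

```text
time_s: 7.35
tcp_pos: [0.5059, -0.1939, 0.0643]
ee_rot: [[0.986, -0.167, 0.006], [-0.167, -0.986, -0.006], [0.007, 0.005, -1.0]]
wrist_force: [-2.8, -1.3, 5.3]
gripper_width: 0.23
```

```bash
python3 look.py g3 side:200,360,150,270
```

```text
7.35 [ 0.5059 -0.1939  0.0643] [-2.781  -1.3053  5.2518] [-0.665   1.0563 -0.0692] j [ -3.6  23.6 -23.3   0.5 -42.7  83.7] 0.23004766124372406
[[ 0.986  -0.1667  0.0059]
 [-0.1667 -0.986  -0.0061]
 [ 0.0068  0.005  -1.    ]]
side k 5.0 200 150
```

View pics/side_g3.png

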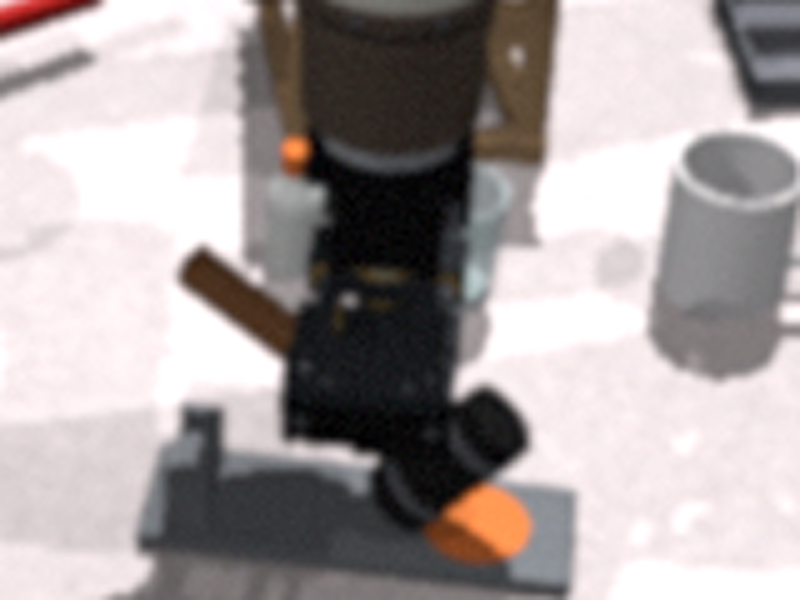

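>>> servo_tool --deltas '[{"slide": [0,0,0],"spin": 0},{"slide": [0,0,0],"spin": 0}]' --gripper 255

```text
time_s: 7.6
tcp_pos: [0.5056, -0.1941, 0.0649]
ee_rot: [[0.986, -0.167, 0.006], [-0.167, -0.986, -0.006], [0.007, 0.005, -1.0]]
wrist_force: [-0.1, 0.5, -2.7]
gripper_width: 0.226
```

```bash
python3 look.py g4 side:200,360,150,270 scene:130,290,110,230
```

```text
7.6 [ 0.5056 -0.1941  0.0649] [-0.0857  0.4643 -2.7021] [-0.053   0.1877  0.0036] j [ -3.6  23.5 -23.4   0.5 -42.7  83.7] 0.2258076614463749
[[ 0.9859 -0.1671  0.0064]
 [-0.1671 -0.9859 -0.0061]
 [ 0.0073  0.005  -1.    ]]
side k 5.0 200 150
scene k 5.0 130 110
```

View pics/side_g4.png

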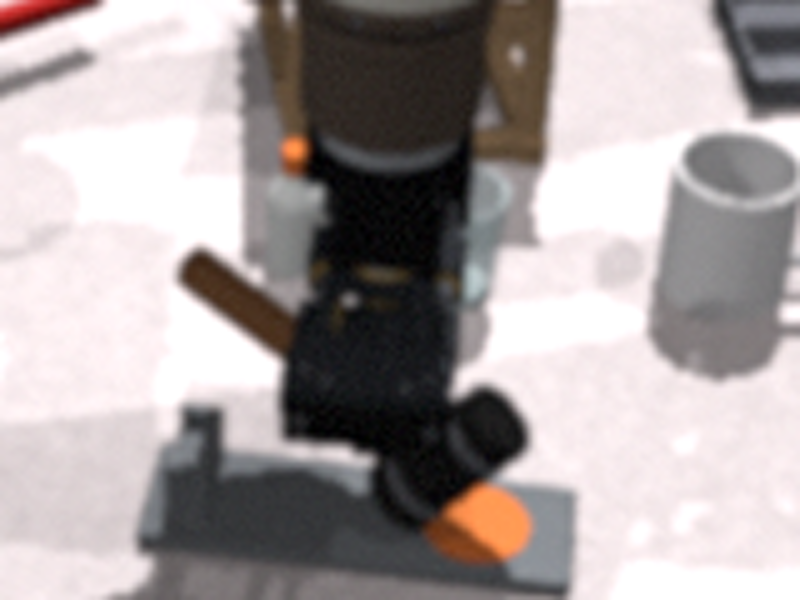

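View pics/scene_g4.png

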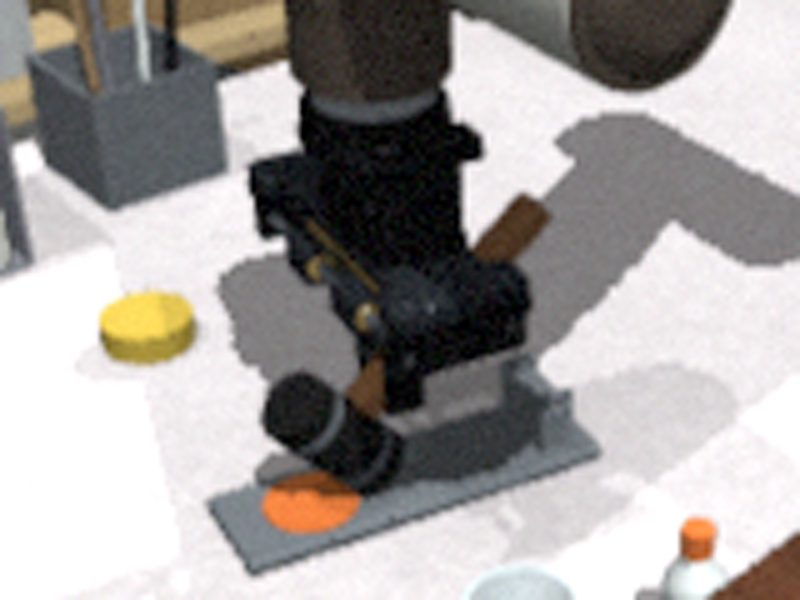

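```bash
python3 - <<'E'
from h import *
np.set_printoptions(precision=4,suppress=True)
S=dict(np.load("pics/scene_g4.npz"));D=dict(np.load("pics/side_g4.npz"))
cs=lambda u,v:(130+(u+.5)/5-.5,110+(v+.5)/5-.5); cd=lambda u,v:(200+(u+.5)/5-.5,150+(v+.5)/5-.5)
G=np.array([.5056,-.1941,.0649+.0187])
T,e=tri(S,cs(533,208),D,cd(193,262)); d=T-G
print("tail",T,e,np.linalg.norm(d),"pitch",np.degrees(np.arctan2(d[2],np.hypot(*d[:2]))),"yaw",np.degrees(np.arctan2(-d[1],-d[0])))
H,e=tri(S,cs(296,408),D,cd(502,422)); print("headtop",H,e,H-G)
# implied: top = g*x+38*z
for p in (30,35,40,45):
  a=np.radians(p); print(p,[ (g,round(g*np.cos(a)+38*np.sin(a),1),round(-g*np.sin(a)+38*np.cos(a),1)) for g in (42,45,48)])
print(np.hypot(*(H-G)[:2]))
print("spot",[onz(S,*cs(311,501),.01),onz(D,*cd(479,523),.01)])
E
```

```text
tail [ 0.4165 -0.1766  0.1602] 0.0017250367239674486 0.11879201790096683 pitch 40.17018576271626 yaw -11.093600691650238
headtop [ 0.5638 -0.203   0.0787] 0.005671800343877661 [ 0.0582 -0.0089 -0.0049]
30 [(42, np.float64(55.4), np.float64(11.9)), (45, np.float64(58.0), np.float64(10.4)), (48, np.float64(60.6), np.float64(8.9))]
35 [(42, np.float64(56.2), np.float64(7.0)), (45, np.float64(58.7), np.float64(5.3)), (48, np.float64(61.1), np.float64(3.6))]
40 [(42, np.float64(56.6), np.float64(2.1)), (45, np.float64(58.9), np.float64(0.2)), (48, np.float64(61.2), np.float64(-1.7))]
45 [(42, np.float64(56.6), np.float64(-2.8)), (45, np.float64(58.7), np.float64(-4.9)), (48, np.float64(60.8), np.float64(-7.1))]
0.05888040558092751
spot [array([ 0.5552, -0.2072,  0.01  ]), array([ 0.5596, -0.2059,  0.01  ])]
```

```bash
cat > plan.py <<'E'
import sys
from station import sense
from h import *
# plan.py x y z yaw : rows
def plan(t,yaw,maxu=0.95,spinmax=1.0,fixed_z=None):
    s=sense(); p=s["tcp_pos"]; R=s["ee_rot"]; y0=np.degrees(np.arctan2(R[1,0],R[0,0]))
    dy=(yaw-y0+180)%360-180; d=np.array(t)-p
    n=max(int(np.ceil(abs(dy)/8/spinmax)),1)
    while True:
        ok=True; rows=[]; Rk=R.copy()
        for k in range(n):
            sl=Rk.T@(d/n)/.025; sp=-dy/n/8
            if abs(sl).max()>maxu: ok=False
            rows.append((sl.round(2).tolist(),round(sp,2)))
            a=np.radians(-dy/n); Rk=Rk@np.array([[np.cos(a),-np.sin(a),0],[np.sin(a),np.cos(a),0],[0,0,1]])
        if ok: break
        n+=1
    print("d",d.round(4),"dyaw",round(dy,2),"rows",n,"tilt z",R[:,2].round(4))
    for r in rows: print(r)
if __name__=="__main__":
    a=list(map(float,sys.argv[1:5])); plan(a[:3],a[3])
E
cat > geo.py <<'E'
import numpy as np
YAW=-83.85; c,s=np.cos(np.radians(YAW)),np.sin(np.radians(YAW))
N=np.array([-.530*c,-.530*s,.848]); MH=np.array([-c,-s,0]); UP=np.array([.848*c,.848*s,.53])
LOW=np.array([.5655,.2533,.0780]); HIGH=np.array([.5305,.1746,.1246]) # out=16 mm
def tcp(pin,p,out,g=.045,off=.008):
    """TCP so that face point (off toward handle) is `out` m above the pin top (at out=16) along N"""
    a=np.radians(p); x=MH*np.cos(a)+[0,0,-np.sin(a)]; z=MH*np.sin(a)+[0,0,np.cos(a)]
    G=pin+N*out-(g-off)*x+.038*z
    return G-[0,0,.0187]
if __name__=="__main__":
    for nm,P in(("low",LOW),("high",HIGH)):
        for p in (32,42): print(nm,p,[tcp(P,p,o).round(4) for o in (.03,0,-.012)])
E
python3 geo.py; python3 plan.py .565 .262 .25 96
```

```text
low 32 [array([0.565 , 0.2579, 0.1366]), array([0.5667, 0.2421, 0.1111]), array([0.5674, 0.2358, 0.101 ])]
low 42 [array([0.564 , 0.2671, 0.1377]), array([0.5657, 0.2512, 0.1123]), array([0.5664, 0.2449, 0.1021])]
high 32 [array([0.53  , 0.1792, 0.1832]), array([0.5317, 0.1634, 0.1577]), array([0.5324, 0.1571, 0.1476])]
high 42 [array([0.529 , 0.1884, 0.1843]), array([0.5307, 0.1725, 0.1589]), array([0.5314, 0.1662, 0.1487])]
d [0.0594 0.4561 0.1852] dyaw 105.62 rows 20 tilt z [ 0.006  -0.0062 -1.    ]
([-0.03, -0.92, -0.38], np.float64(-0.66))
([0.05, -0.92, -0.38], np.float64(-0.66))
([0.14, -0.91, -0.38], np.float64(-0.66))
([0.22, -0.89, -0.38], np.float64(-0.66))
([0.3, -0.87, -0.38], np.float64(-0.66))
([0.38, -0.84, -0.38], np.float64(-0.66))
([0.45, -0.8, -0.38], np.float64(-0.66))
([0.53, -0.75, -0.38], np.float64(-0.66))
([0.59, -0.7, -0.38], np.float64(-0.66))
([0.65, -0.64, -0.38], np.float64(-0.66))
([0.71, -0.58, -0.38], np.float64(-0.66))
([0.76, -0.51, -0.38], np.float64(-0.66))
([0.81, -0.44, -0.38], np.float64(-0.66))
([0.84, -0.36, -0.38], np.float64(-0.66))
([0.87, -0.29, -0.38], np.float64(-0.66))
([0.9, -0.2, -0.38], np.float64(-0.66))
([0.91, -0.12, -0.38], np.float64(-0.66))
([0.92, -0.04, -0.38], np.float64(-0.66))
([0.92, 0.05, -0.38], np.float64(-0.66))
([0.91, 0.13, -0.38], np.float64(-0.66))
```

>>> servo_tool --deltas '[{"slide": [0,0,-0.6],"spin": 0},{"slide": [0,0,-0.8],"spin": 0},{"slide": [0,0,-0.8],"spin": 0},{"slide": [0,0,-0.8],"spin": 0},{"slide": [0,0,-0.8],"spin": 0},{"slide": [0,0,-0.8],"spin": 0},{"slide": [0,0,-0.8],"spin": 0},{"slide": [0,0,-0.8],"spin": 0},{"slide": [0,0,-0.8],"spin": 0},{"slide": [0,0,-0.3],"spin": 0}]'

```text
time_s: 8.7
tcp_pos: [0.5018, -0.1906, 0.2461]
ee_rot: [[0.986, -0.169, -0.007], [-0.169, -0.986, 0.0], [-0.007, 0.001, -1.0]]
wrist_force: [-0.1, -0.0, -1.1]
gripper_width: 0.227
```

```bash
python3 plan.py .565 .272 .245 96; python3 -c "
from station import sense; print(sense()['joints'].round(1))"
```

```text
d [ 0.0632  0.4626 -0.0011] dyaw 105.7 rows 20 tilt z [-7.4e-03  2.0e-04 -1.0e+00]
([-0.03, -0.93, 0.0], np.float64(-0.66))
([0.05, -0.93, 0.0], np.float64(-0.66))
([0.14, -0.92, 0.0], np.float64(-0.66))
([0.22, -0.91, 0.0], np.float64(-0.66))
([0.31, -0.88, 0.0], np.float64(-0.66))
([0.39, -0.85, 0.0], np.float64(-0.66))
([0.46, -0.81, 0.0], np.float64(-0.66))
([0.54, -0.76, 0.0], np.float64(-0.66))
([0.6, -0.71, 0.0], np.float64(-0.66))
([0.67, -0.65, 0.0], np.float64(-0.66))
([0.72, -0.59, 0.0], np.float64(-0.66))
([0.78, -0.52, 0.0], np.float64(-0.66))
([0.82, -0.45, 0.0], np.float64(-0.66))
([0.86, -0.37, 0.0], np.float64(-0.66))
([0.89, -0.29, 0.0], np.float64(-0.66))
([0.91, -0.2, 0.0], np.float64(-0.66))
([0.93, -0.12, 0.0], np.float64(-0.66))
([0.93, -0.03, 0.0], np.float64(-0.66))
([0.93, 0.05, 0.0], np.float64(-0.66))
([0.92, 0.14, 0.0], np.float64(-0.66))
[ -3.5  12.7  -9.5   0.  -68.2  83.8]
```

>>> servo_tool --deltas '[{"slide": [0,-0.93,0],"spin": -0.66},{"slide": [0.05,-0.93,0],"spin": -0.66},{"slide": [0.14,-0.92,0],"spin": -0.66},{"slide": [0.22,-0.91,0],"spin": -0.66},{"slide": [0.31,-0.88,0],"spin": -0.66},{"slide": [0.39,-0.85,0],"spin": -0.66},{"slide": [0.46,-0.81,0],"spin": -0.66},{"slide": [0.54,-0.76,0],"spin": -0.66},{"slide": [0.6,-0.71,0],"spin": -0.66},{"slide": [0.67,-0.65,0],"spin": -0.66}]'

```text
time_s: 9.7
tcp_pos: [0.5274, 0.0486, 0.2359]
ee_rot: [[0.709, 0.705, -0.022], [0.705, -0.709, 0.003], [-0.013, -0.018, -1.0]]
wrist_force: [-0.6, 0.1, -2.2]
gripper_width: 0.228
```

```bash
python3 plan.py .565 .272 .245 96
```

```text
d [0.0376 0.2234 0.0091] dyaw 51.17 rows 10 tilt z [-0.0221  0.0033 -0.9997]
([0.74, -0.53, -0.04], np.float64(-0.64))
([0.78, -0.46, -0.04], np.float64(-0.64))
([0.82, -0.39, -0.04], np.float64(-0.64))
([0.85, -0.31, -0.04], np.float64(-0.64))
([0.87, -0.24, -0.04], np.float64(-0.64))
([0.89, -0.16, -0.04], np.float64(-0.64))
([0.9, -0.08, -0.04], np.float64(-0.64))
([0.91, 0.0, -0.04], np.float64(-0.64))
([0.9, 0.08, -0.04], np.float64(-0.64))
([0.89, 0.16, -0.04], np.float64(-0.64))
```

>>> servo_tool --deltas '[{"slide": [0.74,-0.53,-0.1],"spin": -0.64},{"slide": [0.78,-0.46,-0.05],"spin": -0.64},{"slide": [0.82,-0.39,-0.05],"spin": -0.64},{"slide": [0.85,-0.31,-0.05],"spin": -0.64},{"slide": [0.87,-0.24,-0.05],"spin": -0.64},{"slide": [0.89,-0.16,-0.05],"spin": -0.64},{"slide": [0.9,-0.08,0],"spin": -0.64},{"slide": [0.91,0,0],"spin": -0.64},{"slide": [0.9,0.08,0],"spin": -0.64},{"slide": [0.5,0.1,0],"spin": -0.64}]'

```text
time_s: 10.7
tcp_pos: [0.5547, 0.2733, 0.2295]
ee_rot: [[-0.143, 0.989, -0.043], [0.99, 0.144, -0.002], [0.004, -0.043, -0.999]]
wrist_force: [0.1, -1.8, -2.6]
gripper_width: 0.225
```

```bash
python3 look.py s1 scene:200,400,150,300 wrist side:200,360,80,200; python3 plan.py .5645 .265 .145 96
```

```text
10.7 [0.5547 0.2733 0.2295] [ 0.104  -1.7761 -2.5933] [-0.1881 -0.3068 -0.026 ] j [ 40.4  22.3   2.5  -1.6 -72.1 148.4] 0.22522427298069128
[[-0.1435  0.9887 -0.0431]
 [ 0.9896  0.1435 -0.0018]
 [ 0.0044 -0.0429 -0.9991]]
scene k 4.0 200 150
wrist k 1.5625 0 0
side k 5.0 200 80
d [ 0.01   -0.0071 -0.0846] dyaw -1.94 rows 4 tilt z [-0.0437 -0.0027 -0.999 ]
([-0.09, 0.13, 0.84], np.float64(0.06))
([-0.09, 0.13, 0.84], np.float64(0.06))
([-0.08, 0.13, 0.84], np.float64(0.06))
([-0.08, 0.13, 0.84], np.float64(0.06))
```

View pics/scene_s1.png

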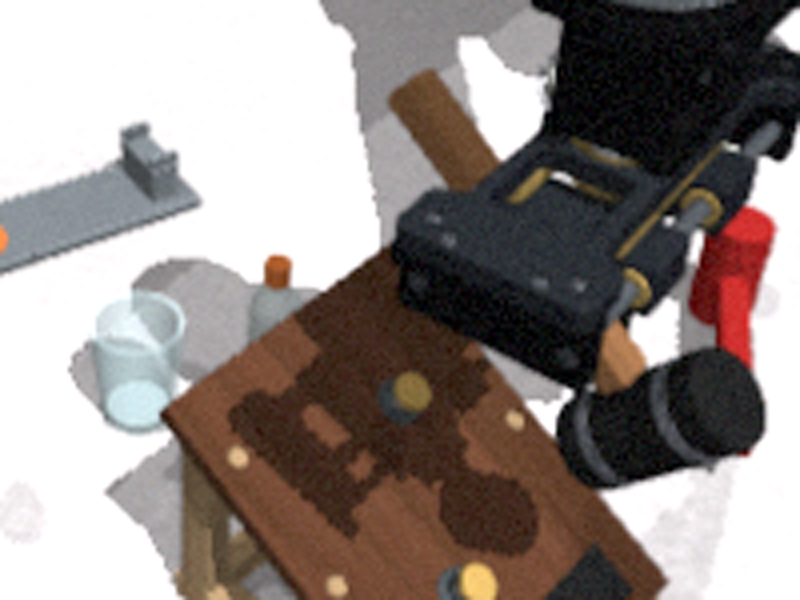

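View pics/wrist_s1.png

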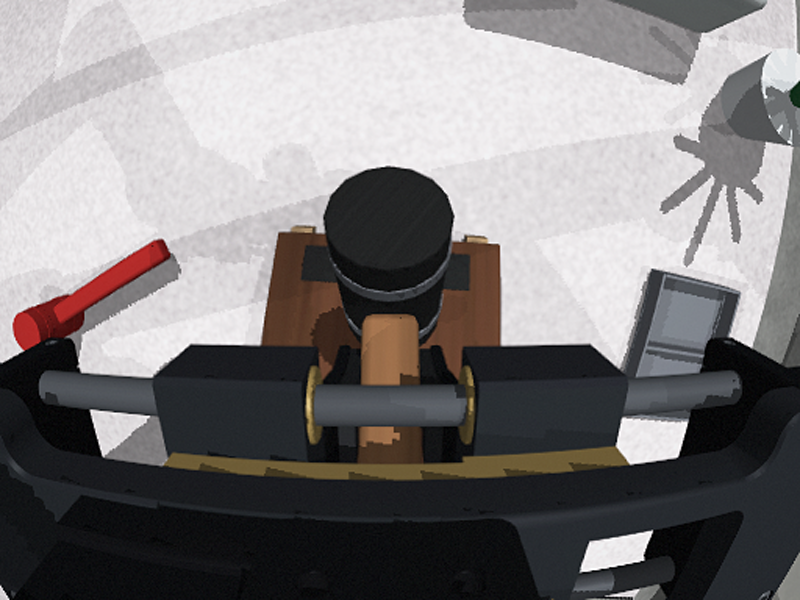

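View pics/side_s1.png

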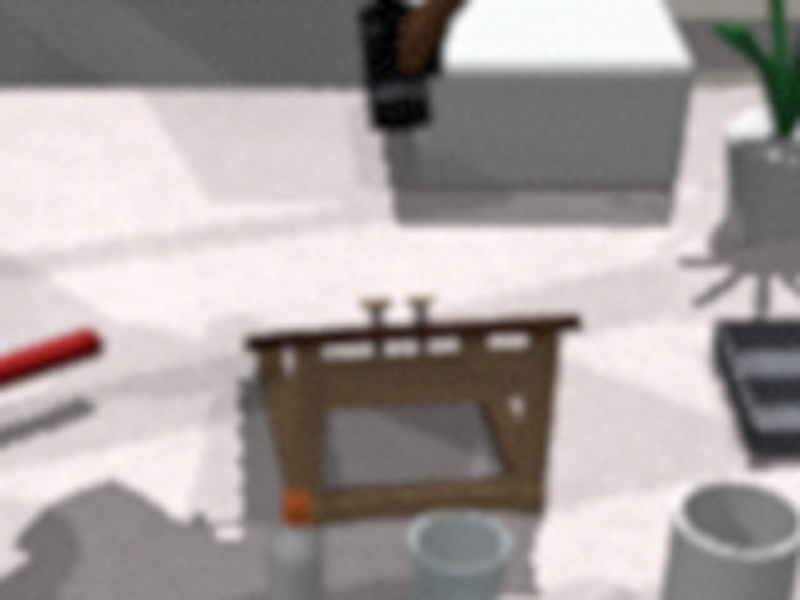

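>>> servo_tool --deltas '[{"slide": [-0.05,0.15,0.5],"spin": 0.1},{"slide": [-0.05,0.15,0.8],"spin": 0.1},{"slide": [-0.05,0.1,0.8],"spin": 0.05},{"slide": [-0.05,0.1,0.7],"spin": 0},{"slide": [0,0.05,0.3],"spin": 0},{"slide": [0,0,0],"spin": 0}]'

```text
time_s: 11.45
tcp_pos: [0.5647, 0.2625, 0.1443]
ee_rot: [[-0.086, 0.995, -0.048], [0.996, 0.086, -0.004], [-0.0, -0.048, -0.999]]
wrist_force: [0.3, 0.7, -2.3]
gripper_width: 0.229
```

```bash
python3 look.py s2 scene:230,400,180,308 wrist side:220,360,80,185; python3 plan.py .5655 .267 .1377 96
```

```text
11.45 [0.5647 0.2625 0.1443] [ 0.317   0.698  -2.2696] [-0.1137 -0.2326 -0.0011] j [ 39.   26.6  -3.4  -1.7 -62.3 146.8] 0.22893085415548406
[[-0.0865  0.9951 -0.0477]
 [ 0.9963  0.0864 -0.0043]
 [-0.0001 -0.0479 -0.9989]]
scene k 4.6875 230 180
wrist k 1.5625 0 0
side k 5.714285714285714 220 80
d [-0.0003  0.0033 -0.0091] dyaw 0.95 rows 1 tilt z [-0.0438 -0.0019 -0.999 ]
([0.13, 0.02, 0.36], np.float64(-0.12))
```

View pics/scene_s2.png

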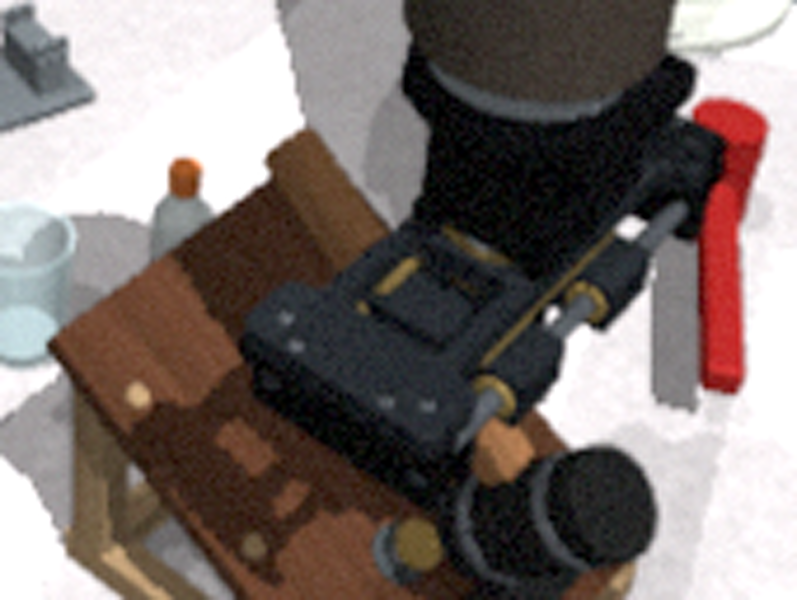

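View pics/wrist_s2.png

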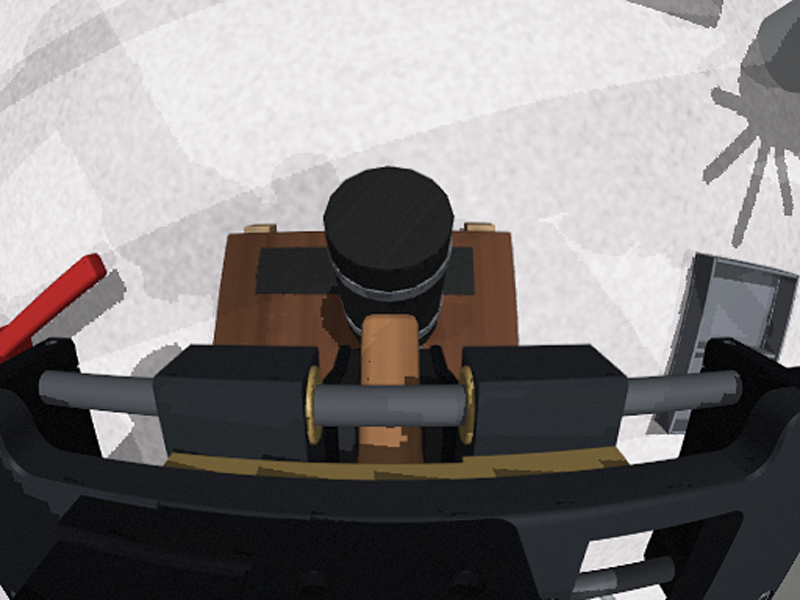

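View pics/side_s2.png

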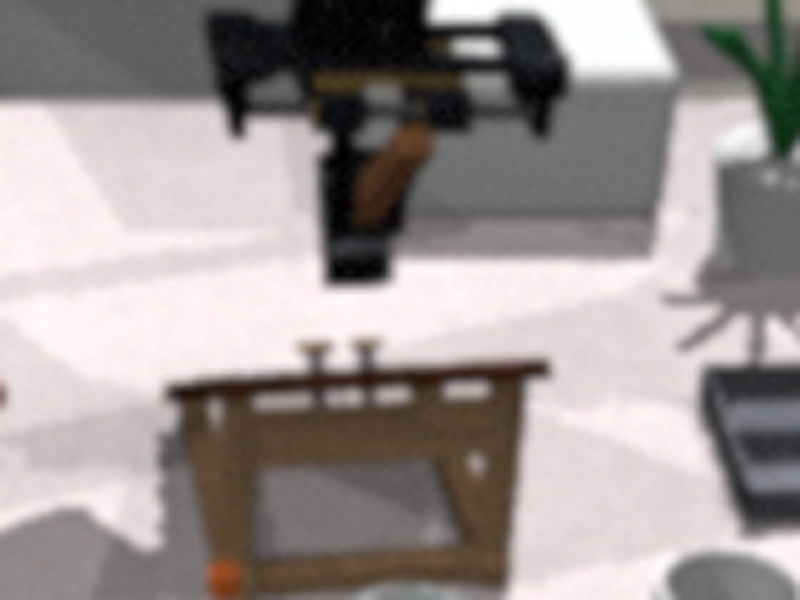

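```bash
cat > pred.py <<'E'
from h import *
def fproj(c,P):
    q=c["rotation"].T@(np.asarray(P)-c["eye"]); th=np.arccos(q[2]/np.linalg.norm(q)); r=np.hypot(q[0],q[1]); K=c["camera_matrix"]
    return np.array([K[0,2]+K[0,0]*th*q[0]/r,K[1,2]+K[0,0]*th*q[1]/r])
def mallet(tcp,R,p,g=.045,h=0):
    a=np.radians(p); G=tcp-R[:,2]*.0187
    x=R[:,0]*np.cos(a)+R[:,2]*np.sin(a); z=R[:,0]*np.sin(a)-R[:,2]*np.cos(a)
    y=np.cross(z,x); O=G+g*x-.038*z+R[:,2]*h
    return G,O,x,y,z
E
python3 - <<'E'
from pred import *
from station import sense
np.set_printoptions(precision=4,suppress=True)
s=sense();R=s["ee_rot"];t=s["tcp_pos"]
W=dict(np.load("pics/wrist_s2.npz"));D=dict(np.load("pics/side_s2.npz"));S=dict(np.load("pics/scene_s2.npz"))
for p in (34,38,42,46):
  for g in (.045,.048):
    G,O,x,y,z=mallet(t,R,p,g)
    top=O+.076*z
    E=lambda c,P,f:f(c,P)
    print(p,g,"top centre",fproj(W,top)*1.5625,"far/near",fproj(W,top+.021*x)[1]*1.5625,fproj(W,top-.021*x)[1]*1.5625,"sides",fproj(W,top+.021*y)[0]*1.5625,fproj(W,top-.021*y)[0]*1.5625,
     "side O",(proj(D,O)-[220,80])*5.714,"tail end",(proj(D,G-(.170-g)*x)-[220,80])*5.714,"scene tail",(proj(S,G-(.170-g)*x)-[230,180])*4.6875)
    print("   lowpt",(O-.021*x)[2],(O+.021*x)[2],O)
E
```

```text
34 0.045 top centre [394.2626 222.8059] far/near 164.3817251399758 290.7194660345269 sides 322.00847791514843 466.38352170227176 side O [353.0291 267.6555] tail end [416.9423 160.1021] scene tail [257.5613 144.015 ]
   lowpt 0.12060548770652704 0.09721053580349973 [0.5627 0.2796 0.1089]
34 0.048 top centre [394.2227 213.8754] far/near 156.7998163435511 280.45670263591023 sides 322.6631100056487 465.6532860181902 side O [352.0188 268.1533] tail end [415.6315 160.9352] scene tail [262.4806 150.1834]
   lowpt 0.11893441971345367 0.09553946781042635 [0.5624 0.2821 0.1072]
38 0.045 top centre [394.1775 220.6591] far/near 166.78619036270712 284.2270067843196 sides 323.9902395820444 464.242878021414 side O [354.0757 272.4897] tail end [416.4703 142.8592] scene tail [268.7698 135.3896]
   lowpt 0.12080289950815566 0.0950351527511019 [0.563  0.2756 0.1079]
38 0.048 top centre [394.1363 212.3828] far/near 159.8354871881699 274.54174427222983 sides 324.6984130028226 463.45645251789233 side O [353.0715 273.3396] tail end [415.1716 144.1479] scene tail [273.4779 141.8296]
   lowpt 0.1189623461683
[... 498 characters left out ...]
end [414.4552 127.6159] scene tail [285.6634 134.5807]
   lowpt 0.11921694599524917 0.0912019422562045 [0.5631 0.2738 0.1052]
46 0.045 top centre [394.0227 219.4308] far/near 174.2634931509011 273.9874387128652 sides 327.69560707887473 460.24698660603144 side O [356.3638 281.0466] tail end [414.7386 109.2701] scene tail [294.8345 121.5895]
   lowpt 0.12184881984068703 0.09172304540180974 [0.5637 0.2675 0.1068]
46 0.048 top centre [393.9804 212.4391] far/near 168.48613258672697 265.5644698662611 sides 328.4751445177636 459.3869275121722 side O [355.3856 282.5937] tail end [413.4869 111.4436] scene tail [299.0184 128.5088]
   lowpt 0.11969697880933865 0.08957120437046136 [0.5634 0.2696 0.1046]
```

```bash
cat > tgt.py <<'E'
import sys
from pred import *
from geo import *
from station import sense
from plan import plan
np.set_printoptions(precision=4,suppress=True)
def face(p,g,h,off):
    s=sense();R=s["ee_rot"];t=s["tcp_pos"]
    G,O,x,y,z=mallet(t,R,p,g,h); C=O-off*x
    return s,C,x,y,z
if __name__=="__main__":
    pin=dict(low=LOW,high=HIGH)[sys.argv[1]]; p=float(sys.argv[2]); out=float(sys.argv[3]); off=float(sys.argv[4]) if len(sys.argv)>4 else .007
    s,C,x,y,z=face(p,.046,.004,off)
    e=C-pin; print("C-pin: along N",e@N,"upslope",e@UP,"lateral(stand y)",e@np.cross(N,UP),"angle z-N",np.degrees(np.arccos(z@N)))
    plan(s["tcp_pos"]+pin+N*out-C,96)
    if len(sys.argv)>5: D=dict(np.load(sys.argv[5])); print((proj(D,LOW)-[220,80])*5.714,(proj(D,HIGH)-[220,80])*5.714)
E
python3 tgt.py low 42 0.012 .007 pics/side_s2.npz
```

```text
C-pin: along N 0.032179008182766124 upslope 0.0036392847685967475 lateral(stand y) -0.00026497568390414526 angle z-N 10.209531358552155
d [ 0.0011 -0.0075 -0.019 ] dyaw 0.95 rows 1 tilt z [-0.0438 -0.0019 -0.999 ]
([-0.31, 0.05, 0.76], np.float64(-0.12))
[359.1981 336.9434] [312.1141 336.2446]
```

>>> servo_tool --deltas '[{"slide": [-0.31,0.08,0.6],"spin": -0.1},{"slide": [-0.15,0,0.3],"spin": 0},{"slide": [0,0,0],"spin": 0}]'

```text
time_s: 11.9
tcp_pos: [0.5699, 0.2536, 0.1276]
ee_rot: [[-0.102, 0.994, -0.037], [0.995, 0.103, 0.003], [0.006, -0.036, -0.999]]
wrist_force: [0.4, -0.9, -2.7]
gripper_width: 0.229
```

```bash
python3 tgt.py low 42 0.0; python3 look.py s3 scene:230,400,180,308  side:220,360,80,185
```

```text
C-pin: along N 0.010376150636956122 upslope 0.00223287662108691 lateral(stand y) 0.0029361646846308214 angle z-N 9.800597007264066
d [-0.0025 -0.0039 -0.01  ] dyaw 0.12 rows 1 tilt z [-0.0369  0.0025 -0.9993]
([-0.15, -0.1, 0.4], np.float64(-0.02))
11.9 [0.5699 0.2536 0.1276] [ 0.4427 -0.9115 -2.6667] [-0.1105 -0.2432 -0.1117] j [ 38.1  27.3  -4.9  -1.6 -59.4 148.6] 0.22868164949402342
[[-0.1024  0.9941 -0.0369]
 [ 0.9947  0.1026  0.0025]
 [ 0.0063 -0.0364 -0.9993]]
scene k 4.6875 230 180
side k 5.714285714285714 220 80
```

View pics/scene_s3.png

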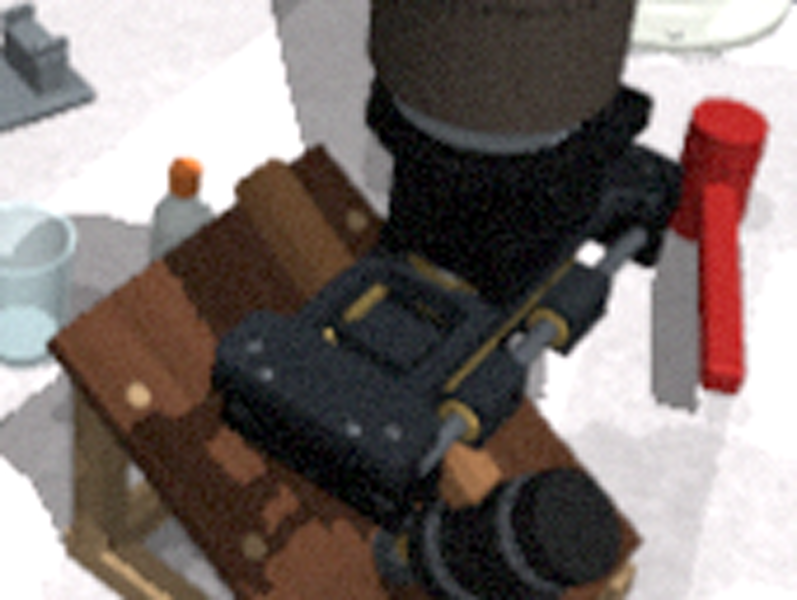

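View pics/side_s3.png

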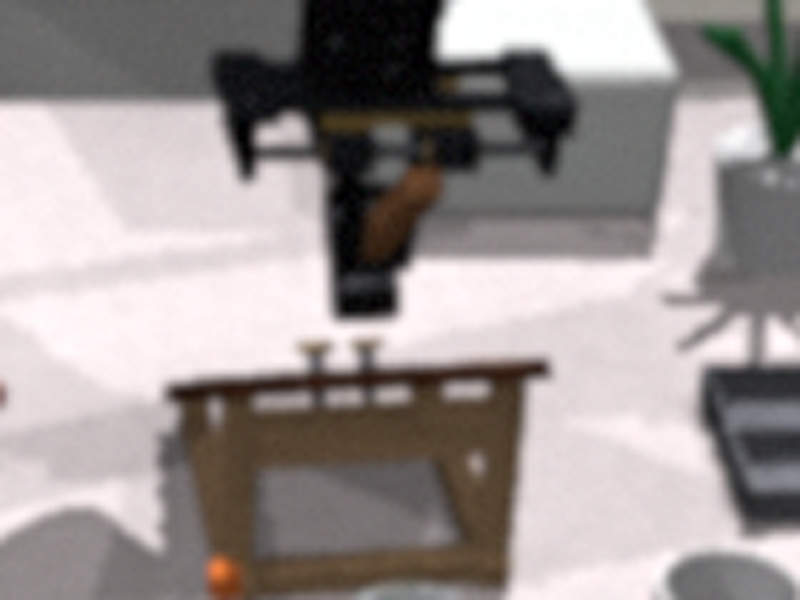

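>>> servo_tool --deltas '[{"slide": [-0.13,-0.04,0.2],"spin": 0},{"slide": [-0.07,0,0.12],"spin": 0},{"slide": [-0.06,0,0.1],"spin": 0}]'

```text
time_s: 12.3
tcp_pos: [0.5705, 0.2486, 0.1194]
ee_rot: [[-0.104, 0.994, -0.032], [0.995, 0.104, 0.006], [0.009, -0.031, -0.999]]
wrist_force: [-0.1, 0.7, -2.6]
gripper_width: 0.227
```

>>> servo_tool --deltas '[{"slide": [-0.06,0,0.1],"spin": 0},{"slide": [-0.06,0,0.1],"spin": 0}]'

```text
time_s: 12.5
tcp_pos: [0.5714, 0.2465, 0.1159]
ee_rot: [[-0.105, 0.994, -0.029], [0.994, 0.105, 0.008], [0.011, -0.028, -1.0]]
wrist_force: [-2.6, 2.9, 5.9]
gripper_width: 0.23
```

```bash
python3 tgt.py low 42 0.0; python3 look.py s4 scene:230,400,180,308  side:240,310,100,152
```

```text
C-pin: along N -0.0032959840716273846 upslope 0.0020200844504036607 lateral(stand y) 0.0040316438713608104 angle z-N 9.485493360905718
d [-0.0044  0.003   0.0017] dyaw -0.01 rows 1 tilt z [-0.0292  0.0076 -0.9995]
([0.14, -0.16, -0.06], np.float64(0.0))
12.5 [0.5714 0.2465 0.1159] [-2.5923  2.8853  5.9379] [0.8377 0.8651 0.0388] j [ 37.5  27.6  -6.3  -1.6 -57.2 149.4] 0.22954277862622943
[[-0.1047  0.9941 -0.0292]
 [ 0.9944  0.1049  0.0076]
 [ 0.0106 -0.0283 -0.9995]]
scene k 4.6875 230 180
side k 11.428571428571429 240 100
```

View pics/side_s4.png

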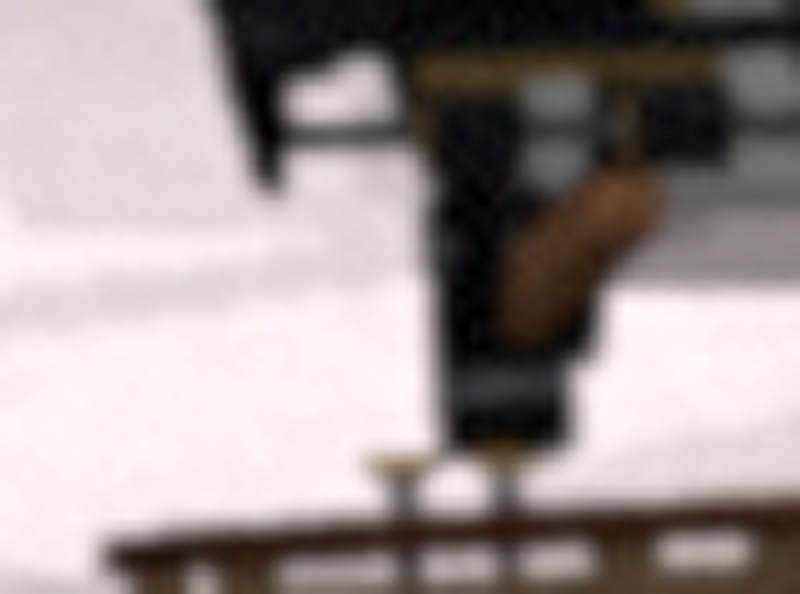

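>>> servo_tool --deltas '[{"slide": [-0.08,0,0.13],"spin": 0},{"slide": [-0.08,0,0.13],"spin": 0},{"slide": [-0.08,0,0.13],"spin": 0}]'

```text
time_s: 12.9
tcp_pos: [0.5733, 0.2439, 0.1101]
ee_rot: [[-0.106, 0.994, -0.023], [0.994, 0.107, 0.014], [0.017, -0.021, -1.0]]
wrist_force: [-2.8, 2.7, 6.7]
gripper_width: 0.227
```

```bash
python3 tgt.py low 42 0.0; python3 look.py s5 scene:230,400,180,308  side:240,310,100,152
```

```text
C-pin: along N -0.009490975651935433 upslope 0.001047076559235149 lateral(stand y) 0.005874677043922183 angle z-N 9.088168773926318
d [-0.0065  0.0053  0.0075] dyaw -0.11 rows 1 tilt z [-0.0226  0.0144 -0.9996]
([0.24, -0.24, -0.29], np.float64(0.01))
12.9 [0.5733 0.2439 0.1101] [-2.7553  2.6854  6.7253] [0.9339 0.9772 0.0238] j [ 37.2  27.7  -7.   -1.7 -55.8 149.9] 0.22676023996064323
[[-0.1064  0.9941 -0.0226]
 [ 0.9942  0.1067  0.0144]
 [ 0.0167 -0.021  -0.9996]]
scene k 4.6875 230 180
side k 11.428571428571429 240 100
```

View pics/side_s5.png

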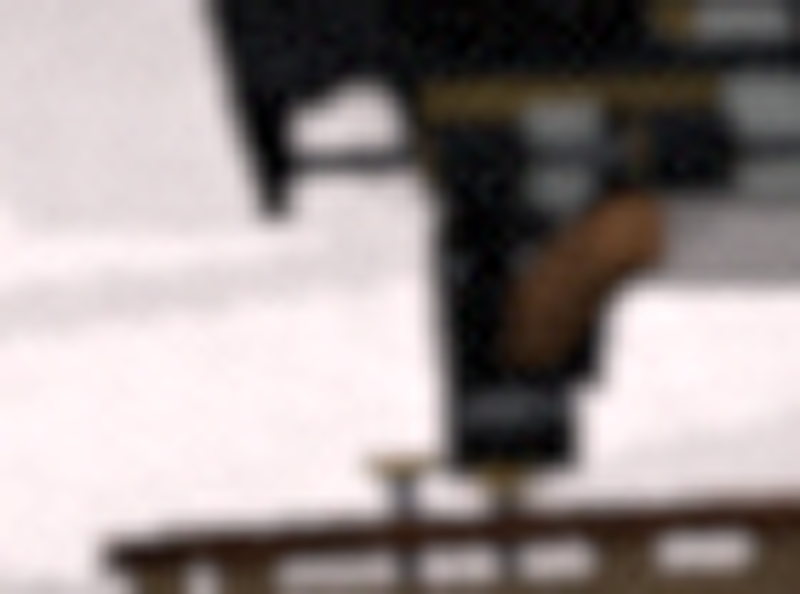

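View pics/scene_s5.png

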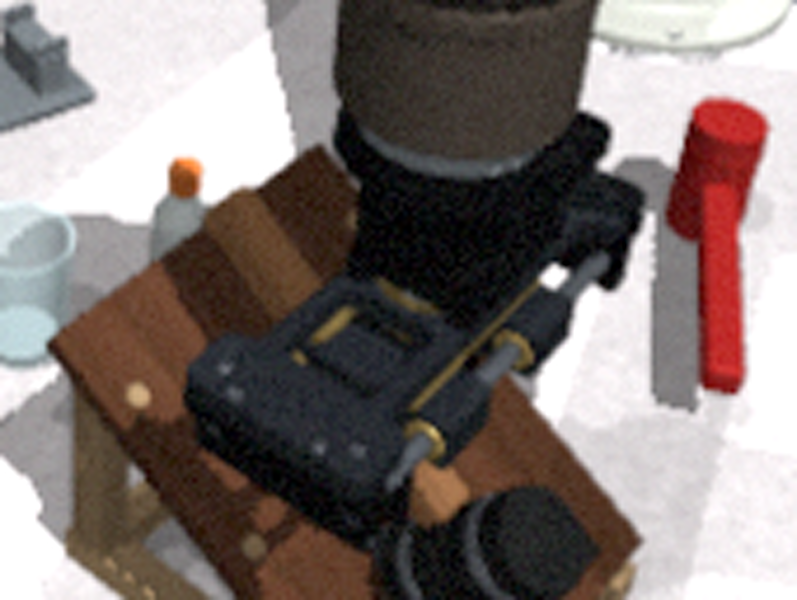

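>>> servo_tool --deltas '[{"slide": [-0.08,-0.03,0.14],"spin": 0},{"slide": [-0.08,-0.03,0.14],"spin": 0},{"slide": [-0.08,-0.03,0.14],"spin": 0}]'

```text
time_s: 13.3
tcp_pos: [0.5738, 0.2405, 0.1041]
ee_rot: [[-0.109, 0.994, -0.015], [0.994, 0.109, 0.02], [0.021, -0.012, -1.0]]
wrist_force: [-1.4, 2.6, 9.4]
gripper_width: 0.223
```

>>> servo_tool --deltas '[{"slide": [-0.08,-0.03,0.14],"spin": 0},{"slide": [-0.08,-0.03,0.14],"spin": 0}]'

```text
time_s: 13.5
tcp_pos: [0.5756, 0.2393, 0.1023]
ee_rot: [[-0.111, 0.994, -0.005], [0.993, 0.111, 0.025], [0.026, -0.002, -1.0]]
wrist_force: [-3.5, 3.2, 11.9]
gripper_width: 0.228
```

```bash
python3 tgt.py low 42 0.0; python3 look.py s6 wrist  side:240,310,100,152
```

```text
C-pin: along N -0.018409522607003154 upslope 0.0007954819126224743 lateral(stand y) 0.008476829853463165 angle z-N 8.515648485073061
d [-0.0095  0.0095  0.0152] dyaw -0.4 rows 1 tilt z [-0.0051  0.0254 -0.9997]
([0.43, -0.34, -0.6], np.float64(0.05))
13.5 [0.5756 0.2393 0.1023] [-3.5379  3.1609 11.8813] [0.9698 1.2618 0.0719] j [ 36.7  27.7  -8.3  -1.7 -53.3 150.7] 0.22773314365818118
[[-0.1114  0.9938 -0.0051]
 [ 0.9934  0.1115  0.0254]
 [ 0.0258 -0.0023 -0.9997]]
wrist k 1.5625 0 0
side k 11.428571428571429 240 100
```

View pics/side_s6.png

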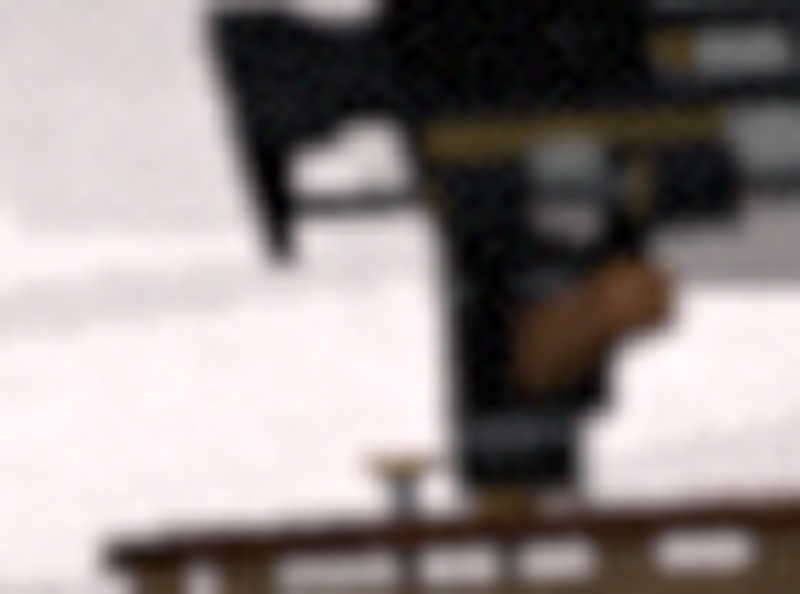

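View pics/wrist_s6.png

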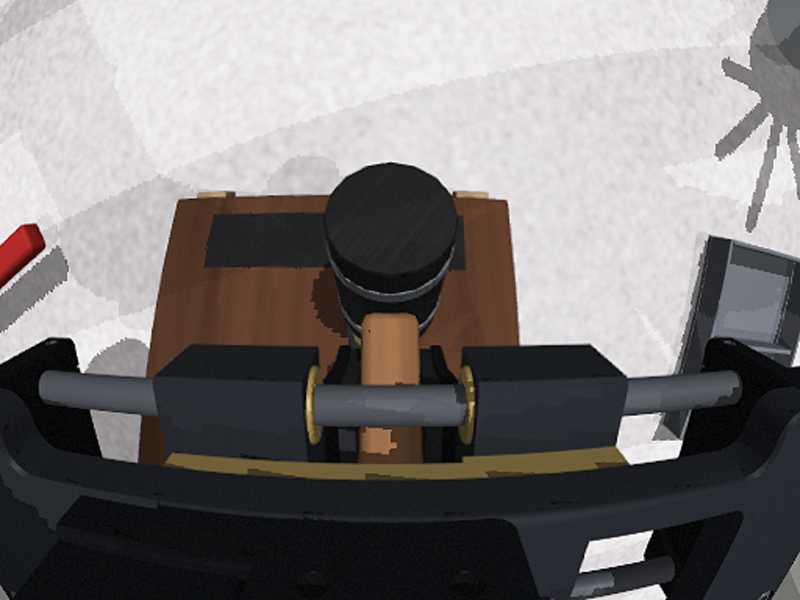

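>>> servo_tool --deltas '[{"slide": [-0.1,0,0.17],"spin": 0},{"slide": [-0.1,0,0.17],"spin": 0}]'

```text
time_s: 13.8
tcp_pos: [0.5787, 0.2374, 0.0999]
ee_rot: [[-0.114, 0.993, 0.004], [0.993, 0.114, 0.031], [0.03, 0.007, -1.0]]
wrist_force: [-7.1, 4.7, 15.5]
gripper_width: 0.231
```

```bash
python3 tgt.py low 38 0.0; python3 look.py s7 side:240,310,100,152
```

```text
C-pin: along N -0.019121565762874947 upslope -0.0016378227660781034 lateral(stand y) 0.011676861254544188 angle z-N 4.293408059238301
d [-0.0125  0.0074  0.0171] dyaw -0.57 rows 1 tilt z [ 0.0036  0.0309 -0.9995]
([0.37, -0.46, -0.68], np.float64(0.07))
13.8 [0.5787 0.2374 0.0999] [-7.0803  4.6978 15.4505] [1.4536 1.9494 0.0281] j [ 36.4  27.8  -8.6  -1.6 -52.4 151.1] 0.23076269212183279
[[-0.1143  0.9934  0.0036]
 [ 0.993   0.1141  0.0309]
 [ 0.0303  0.0071 -0.9995]]
side k 11.428571428571429 240 100
```

View pics/side_s7.png

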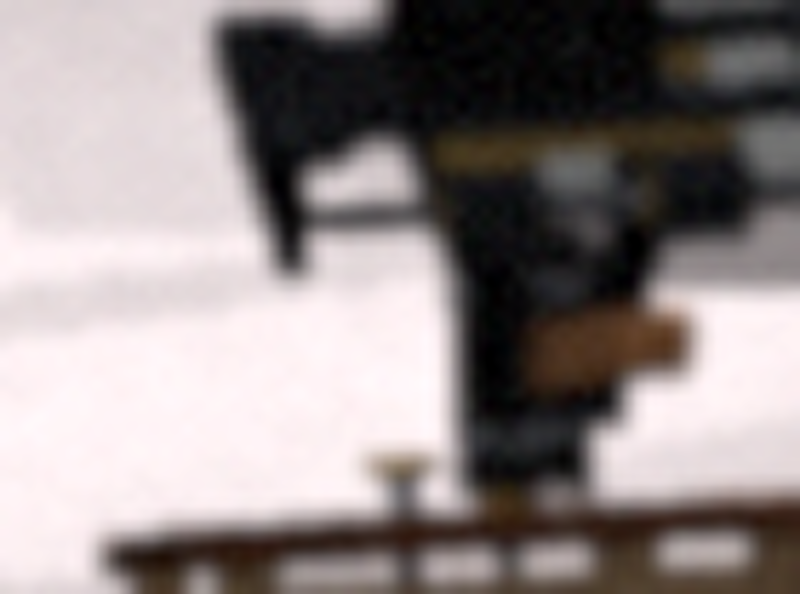

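>>> servo_tool --deltas '[{"slide": [0.2,-0.2,-0.4],"spin": 0},{"slide": [0.3,-0.2,-0.7],"spin": 0},{"slide": [0,0,-0.8],"spin": 0},{"slide": [-0.3,0,-0.8],"spin": 0},{"slide": [-0.8,0,-0.8],"spin": 0},{"slide": [-0.8,0,-0.5],"spin": 0}]'

```text
time_s: 14.45
tcp_pos: [0.5678, 0.1966, 0.196]
ee_rot: [[-0.116, 0.993, -0.008], [0.993, 0.117, 0.021], [0.022, -0.005, -1.0]]
wrist_force: [0.3, -0.3, -2.4]
gripper_width: 0.228
```

```bash
python3 look.py s8 side:220,320,60,150 scene:230,400,180,308 wrist
```

```text
14.45 [0.5678 0.1966 0.196 ] [ 0.3238 -0.281  -2.4106] [-0.1821 -0.241   0.0066] j [ 33.8  20.8  -4.8  -1.4 -64.  153.5] 0.2280312875987795
[[-0.1164  0.9932 -0.0079]
 [ 0.993   0.1165  0.0214]
 [ 0.0222 -0.0053 -0.9997]]
side k 6.666666666666667 220 60
scene k 4.6875 230 180
wrist k 1.5625 0 0
```

View pics/side_s8.png

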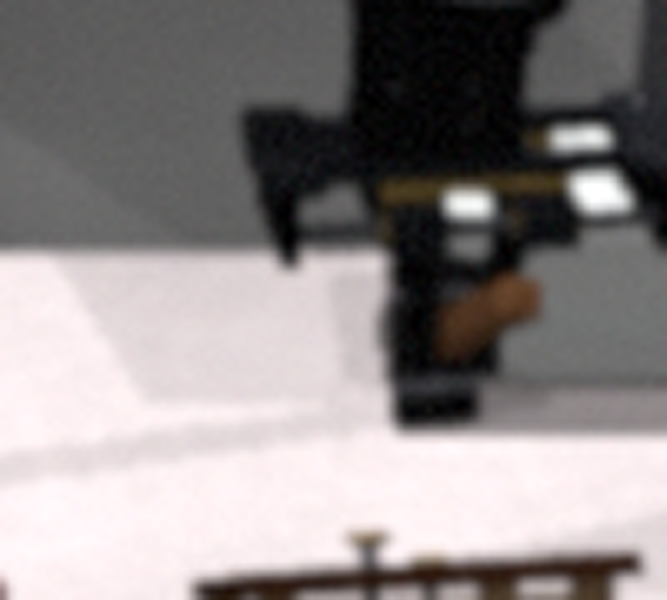

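View pics/scene_s8.png

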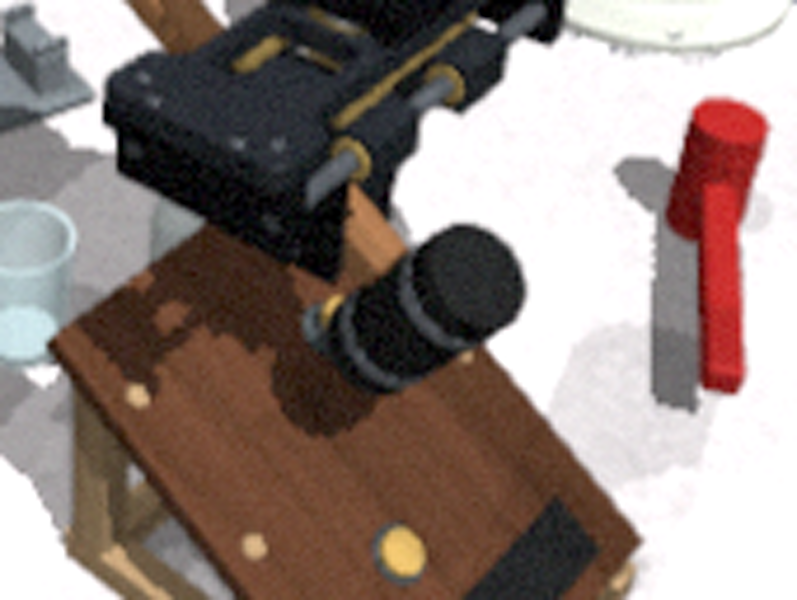

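View pics/wrist_s8.png

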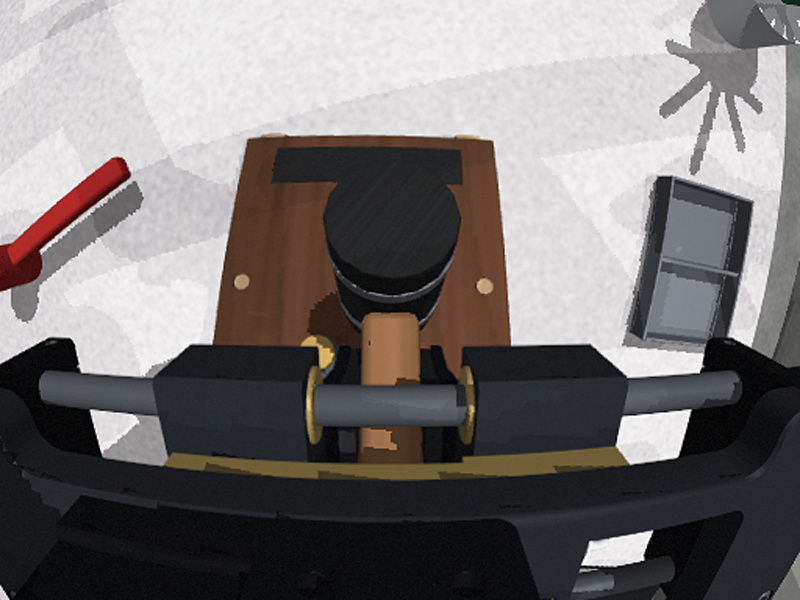

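```bash
python3 tgt.py high 36 0.014 .006; python3 - <<'E'
from geo import *; from h import *
np.set_printoptions(precision=4,suppress=True)
S=dict(np.load("pics/scene_s8.npz"))
u=230+402.5/4.6875-.5;v=180+552.5/4.6875-.5
P=onplane(S,u,v,LOW-N*.011,N); print("low home axis vs LOW: ",(P-LOW)@UP,(P-LOW)@np.cross(N,UP))
E
```

```text
C-pin: along N 0.04170457818383323 upslope -0.007249202446283596 lateral(stand y) 0.03921751715401733 angle z-N 2.6844679129016753
d [-0.0368 -0.0249 -0.0197] dyaw -0.53 rows 2 tilt z [-0.0078  0.0221 -0.9997]
([-0.42, -0.79, 0.39], np.float64(0.03))
([-0.42, -0.78, 0.39], np.float64(0.03))
low home axis vs LOW:  0.0013623305589793911 0.0021330141528306864
```

>>> servo_tool --deltas '[{"slide": [-0.3,-0.8,0.1],"spin": 0.05},{"slide": [-0.3,-0.7,0.3],"spin": 0},{"slide": [-0.25,-0.2,0.3],"spin": 0},{"slide": [0,0,0],"spin": 0}]'

```text
time_s: 15.0
tcp_pos: [0.5243, 0.1701, 0.1721]
ee_rot: [[-0.106, 0.994, -0.015], [0.994, 0.106, 0.018], [0.02, -0.013, -1.0]]
wrist_force: [-0.0, 0.7, -2.7]
gripper_width: 0.226
```

```bash
python3 tgt.py high 36 0.0 .006; python3 look.py h1 side:235,315,80,140 scene:230,400,160,288
```

```text
C-pin: along N 0.010656477499634987 upslope -0.0016025548750228256 lateral(stand y) -0.007102088516240324 angle z-N 2.9277604426004267
d [ 0.0078 -0.0062 -0.0082] dyaw -0.1 rows 1 tilt z [-0.015   0.0183 -0.9997]
([-0.29, 0.29, 0.32], np.float64(0.01))
15.0 [0.5243 0.1701 0.1721] [-0.0287  0.6896 -2.6652] [-0.2268 -0.1764  0.046 ] j [ 34.   17.6 -13.3  -1.6 -59.2 152.9] 0.22604751617080504
[[-0.1062  0.9942 -0.015 ]
 [ 0.9941  0.1065  0.0183]
 [ 0.0198 -0.013  -0.9997]]
side k 10.0 235 80
scene k 4.6875 230 160
```

View pics/side_h1.png

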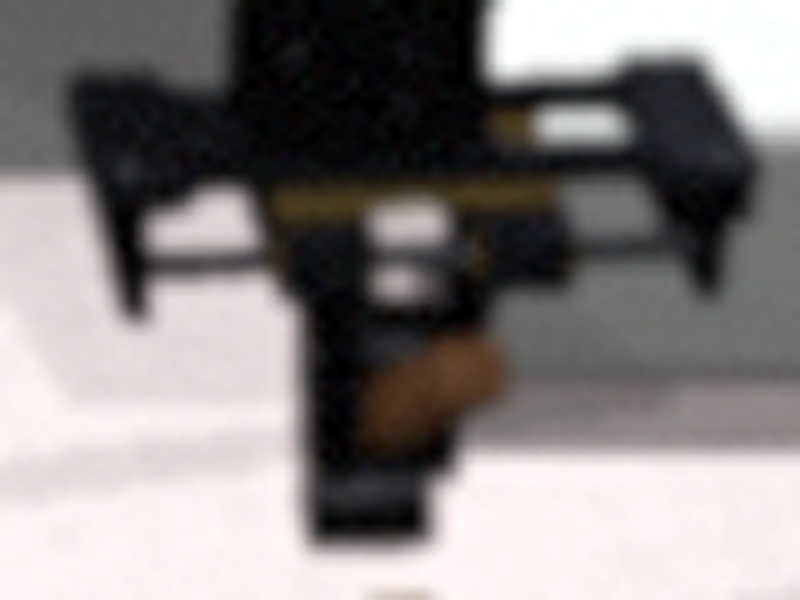

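View pics/scene_h1.png

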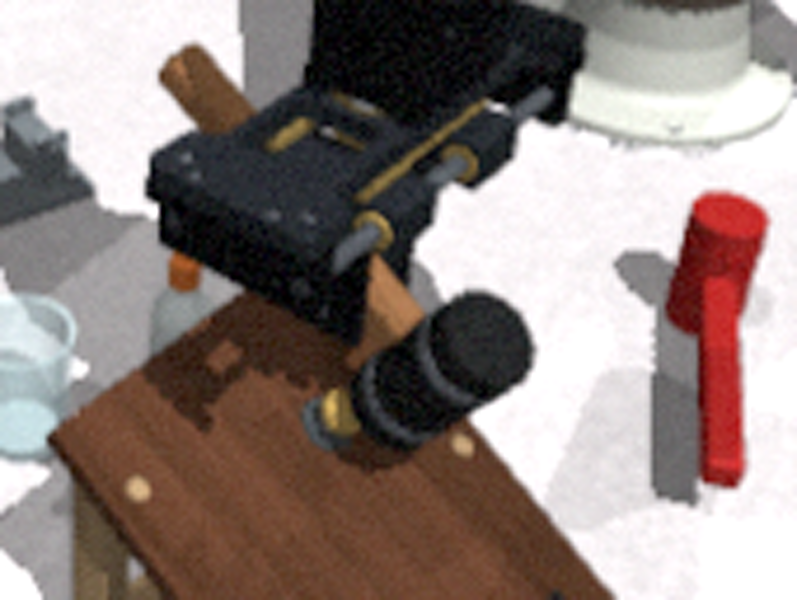

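>>> servo_tool --deltas '[{"slide": [-0.05,0.35,0.05],"spin": 0},{"slide": [-0.1,0,0.16],"spin": 0},{"slide": [-0.08,0,0.12],"spin": 0},{"slide": [-0.08,0,0.12],"spin": 0}]'

```text
time_s: 15.5
tcp_pos: [0.5395, 0.1661, 0.1617]
ee_rot: [[-0.108, 0.994, -0.008], [0.994, 0.108, 0.021], [0.022, -0.006, -1.0]]
wrist_force: [0.4, -0.4, -3.0]
gripper_width: 0.224
```

```bash
python3 tgt.py high 36 0.0 .006; python3 look.py h2 side:235,315,85,145
```

```text
C-pin: along N -0.0011206046256633502 upslope -0.0024699507550717905 lateral(stand y) 0.007820133340145233 angle z-N 2.7657003693664324
d [-0.0076 -0.0023  0.0023] dyaw -0.18 rows 1 tilt z [-0.0084  0.0209 -0.9997]
([-0.06, -0.31, -0.09], np.float64(0.02))
15.5 [0.5395 0.1661 0.1617] [ 0.3528 -0.4445 -3.0127] [-0.2378 -0.2079  0.0198] j [ 32.8  19.2 -12.6  -1.5 -57.9 154.1] 0.22433469315184193
[[-0.1076  0.9942 -0.0084]
 [ 0.994   0.1078  0.0209]
 [ 0.0216 -0.0061 -0.9997]]
side k 10.0 235 85
```

View pics/side_h2.png

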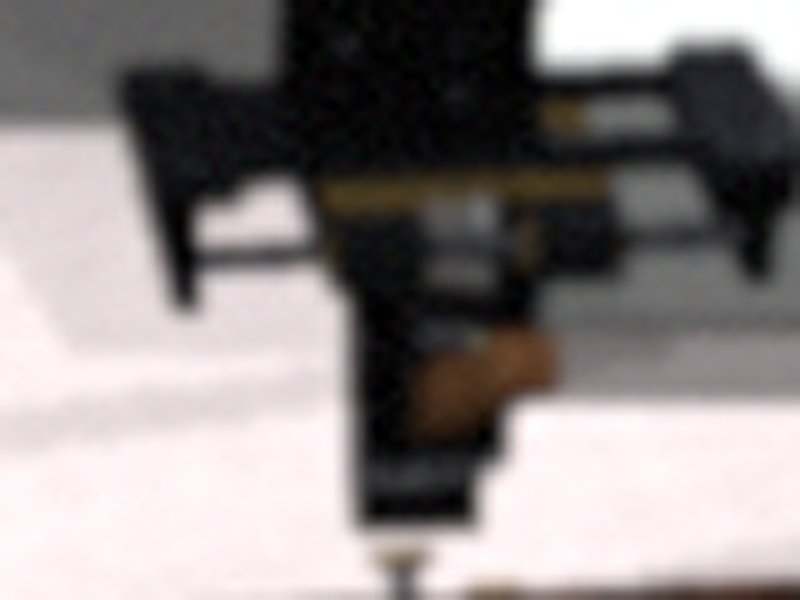

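>>> servo_tool --deltas '[{"slide": [-0.02,-0.3,0.04],"spin": 0},{"slide": [-0.08,-0.05,0.12],"spin": 0},{"slide": [-0.08,0,0.12],"spin": 0},{"slide": [-0.08,0,0.12],"spin": 0}]'

```text
time_s: 15.95
tcp_pos: [0.5304, 0.1599, 0.1536]
ee_rot: [[-0.109, 0.994, -0.006], [0.994, 0.109, 0.024], [0.025, -0.004, -1.0]]
wrist_force: [-4.5, 3.5, 5.6]
gripper_width: 0.23
```

```bash
python3 tgt.py high 36 0.0 .006; python3 look.py h3 side:235,315,85,145
```

```text
C-pin: along N -0.010695090228709262 upslope -0.0023861110907555227 lateral(stand y) -0.0018035155341433557 angle z-N 2.5803515622444215
d [0.0014 0.0038 0.0103] dyaw -0.25 rows 1 tilt z [-0.0064  0.0241 -0.9997]
([0.16, 0.07, -0.41], np.float64(0.03))
15.95 [0.5304 0.1599 0.1536] [-4.5008  3.5246  5.6111] [1.0657 1.34   0.0696] j [ 32.7  18.6 -14.7  -1.6 -56.2 154.4] 0.23010451442990631
[[-0.1088  0.994  -0.0064]
 [ 0.9938  0.1089  0.0241]
 [ 0.0247 -0.0038 -0.9997]]
side k 10.0 235 85
```

View pics/side_h3.png

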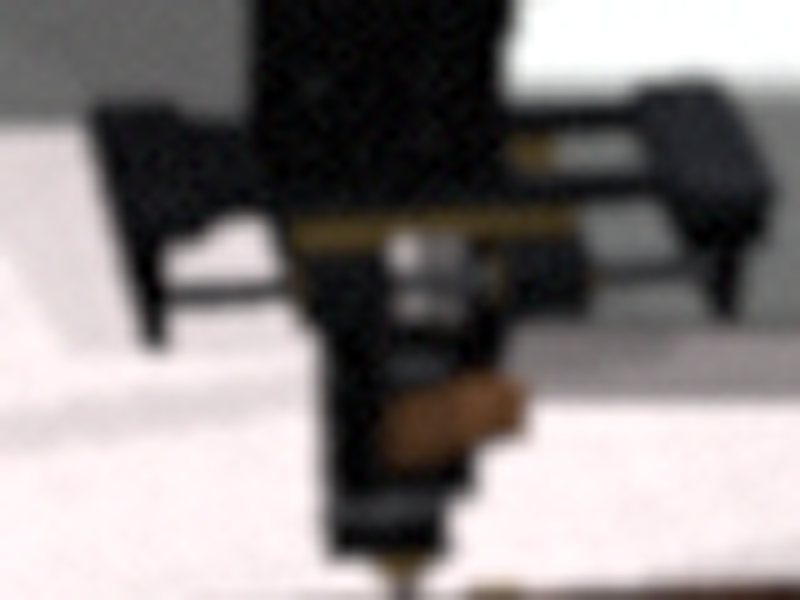

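>>> servo_tool --deltas '[{"slide": [0.12,0.05,-0.3],"spin": 0},{"slide": [0.25,0.1,-0.05],"spin": 0},{"slide": [0,0,0],"spin": 0}]'

```text
time_s: 16.3
tcp_pos: [0.5334, 0.1695, 0.163]
ee_rot: [[-0.109, 0.994, -0.005], [0.994, 0.109, 0.024], [0.025, -0.003, -1.0]]
wrist_force: [-0.6, 1.0, -3.0]
gripper_width: 0.226
```

```bash
python3 tgt.py high 32 0.0 .01; python3 look.py h4 side:235,315,85,145 wrist scene:230,400,160,288
```

```text
C-pin: along N 0.004937429373294442 upslope -0.0039190172608361 lateral(stand y) 0.002245159814861968 angle z-N 1.4133636739972455
d [-0.0016 -0.0061 -0.0021] dyaw -0.24 rows 1 tilt z [-0.0054  0.0242 -0.9997]
([-0.24, -0.09, 0.08], np.float64(0.03))
16.3 [0.5334 0.1695 0.163 ] [-0.5731  0.9998 -2.9907] [-0.2182 -0.1726 -0.013 ] j [ 33.5  18.6 -13.3  -1.6 -57.6 153.6] 0.22644912632612527
[[-0.1086  0.9941 -0.0054]
 [ 0.9938  0.1087  0.0242]
 [ 0.0246 -0.0028 -0.9997]]
side k 10.0 235 85
wrist k 1.5625 0 0
scene k 4.6875 230 160
```

View pics/wrist_h4.png

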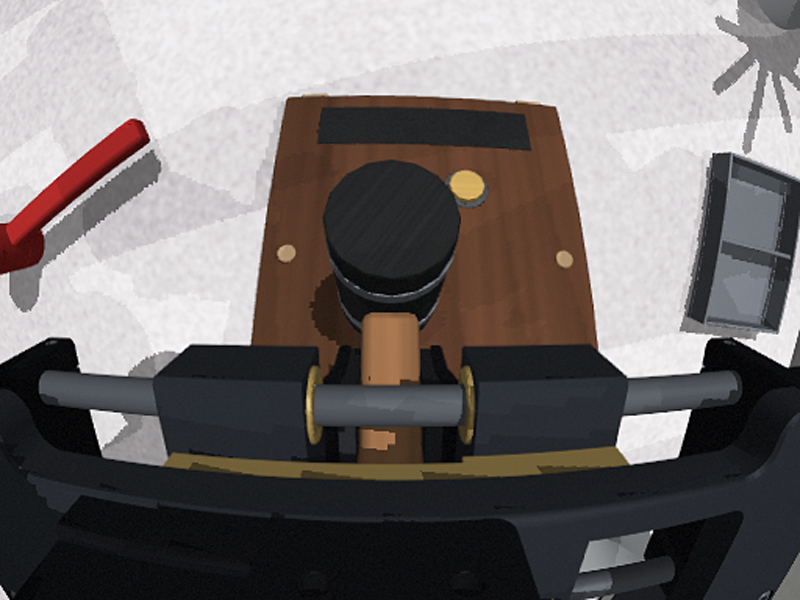

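View pics/scene_h4.png

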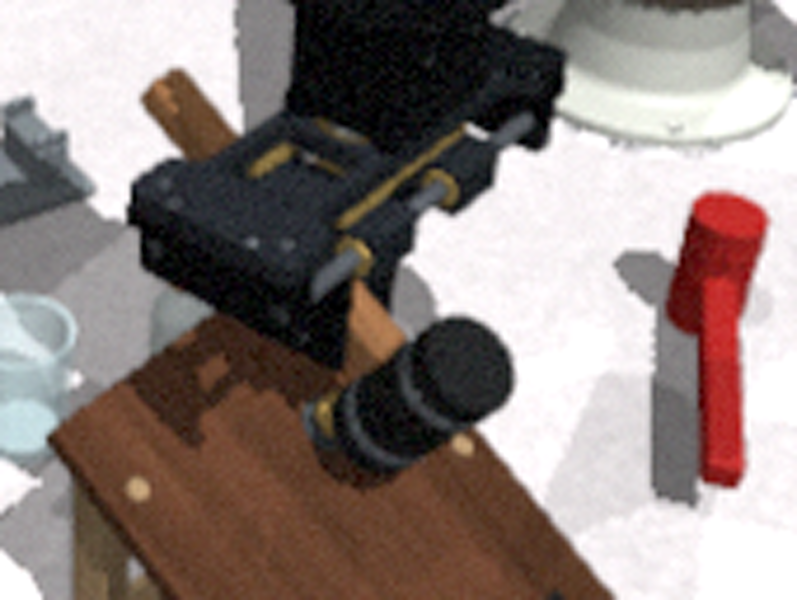

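View pics/side_h4.png

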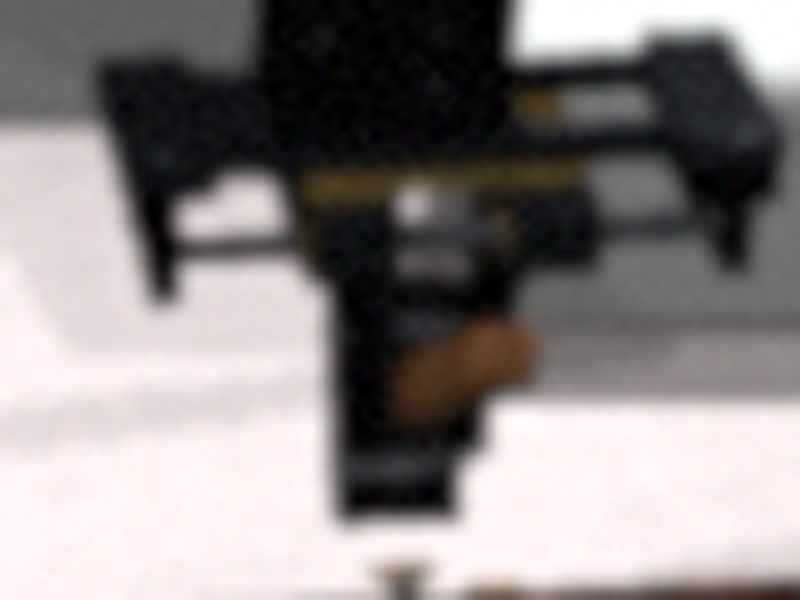

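>>> servo_tool --deltas '[{"slide": [-0.2,0,0.15],"spin": 0},{"slide": [-0.1,0,0.16],"spin": 0},{"slide": [-0.08,0,0.13],"spin": 0},{"slide": [-0.08,0,0.13],"spin": 0},{"slide": [-0.08,0,0.13],"spin": 0}]'

```text
time_s: 16.95
tcp_pos: [0.5346, 0.1564, 0.1475]
ee_rot: [[-0.109, 0.994, -0.005], [0.994, 0.109, 0.027], [0.027, -0.002, -1.0]]
wrist_force: [-9.0, 3.4, 16.2]
gripper_width: 0.229
```

>>> servo_tool --deltas '[{"slide": [-0.08,0,0.13],"spin": 0},{"slide": [-0.08,0,0.13],"spin": 0}]'

```text
time_s: 17.15
tcp_pos: [0.5351, 0.1543, 0.1469]
ee_rot: [[-0.111, 0.994, -0.002], [0.993, 0.111, 0.03], [0.03, 0.002, -1.0]]
wrist_force: [-9.4, 3.9, 14.5]
gripper_width: 0.228
```

```bash
python3 tgt.py high 32 0.0 .01; python3 look.py h5 side:235,315,85,145 wrist
```

```text
C-pin: along N -0.01668810925153184 upslope 0.00042779184298429154 lateral(stand y) 0.002410880334075134 angle z-N 1.747498895857728
d [-0.0034  0.0089  0.0139] dyaw -0.4 rows 1 tilt z [-0.0017  0.0302 -0.9995]
([0.39, -0.09, -0.55], np.float64(0.05))
17.15 [0.5351 0.1543 0.1469] [-9.3715  3.8514 14.5193] [1.4313 2.8009 0.1193] j [ 31.9  19.1 -15.   -1.9 -55.  155.6] 0.22795226568642468
[[-0.1114  0.9938 -0.0017]
 [ 0.9933  0.1114  0.0302]
 [ 0.0302  0.0017 -0.9995]]
side k 10.0 235 85
wrist k 1.5625 0 0
```

View pics/side_h5.png

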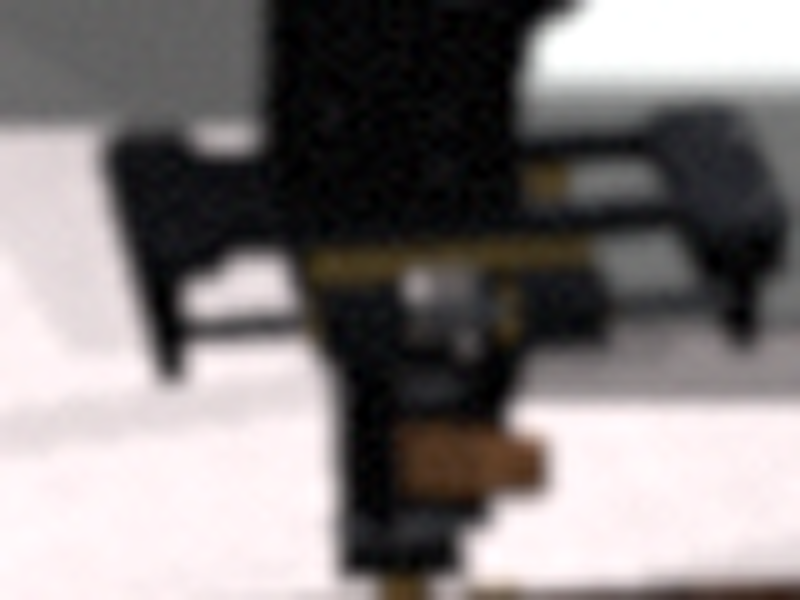

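View pics/wrist_h5.png

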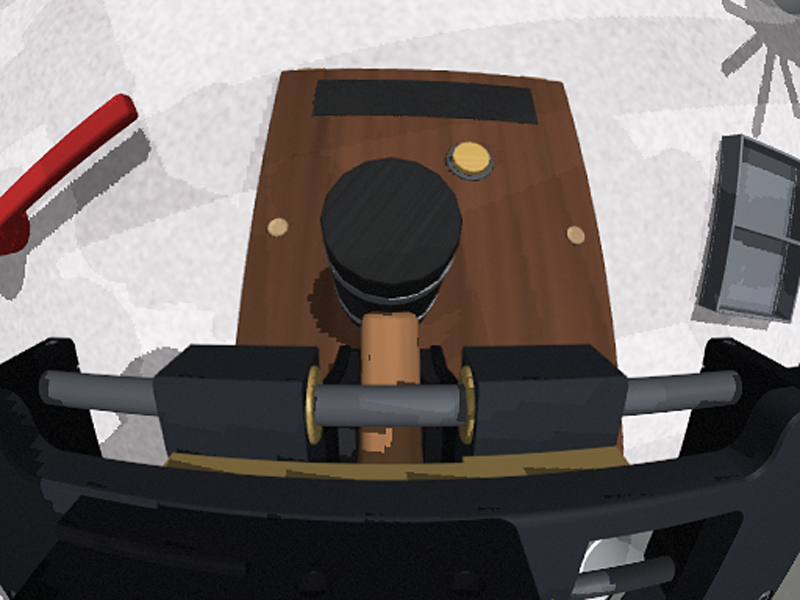

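>>> servo_tool --deltas '[{"slide": [-0.09,-0.05,0.16],"spin": 0},{"slide": [-0.09,-0.05,0.16],"spin": 0}]'

```text
time_s: 17.45
tcp_pos: [0.535, 0.1522, 0.1464]
ee_rot: [[-0.115, 0.993, 0.007], [0.993, 0.114, 0.036], [0.035, 0.011, -0.999]]
wrist_force: [-6.5, 2.8, 15.0]
gripper_width: 0.228
```

```bash
python3 tgt.py high 32 0.0 .01; python3 look.py h6 side:235,315,85,145
```

```text
C-pin: along N -0.01814620585392775 upslope 0.0017442208577143153 lateral(stand y) 0.002412274893518142 angle z-N 2.1241113153562003
d [-0.0036  0.0108  0.0145] dyaw -0.58 rows 1 tilt z [ 0.0068  0.0357 -0.9993]
([0.46, -0.09, -0.56], np.float64(0.07))
17.45 [0.535  0.1522 0.1464] [-6.5427  2.8418 14.9891] [1.1164 2.0646 0.1419] j [ 31.7  18.9 -15.5  -1.9 -54.2 156. ] 0.22756744862935138
[[-0.1146  0.9934  0.0068]
 [ 0.9928  0.1143  0.0357]
 [ 0.0346  0.0108 -0.9993]]
side k 10.0 235 85
```

View pics/side_h6.png

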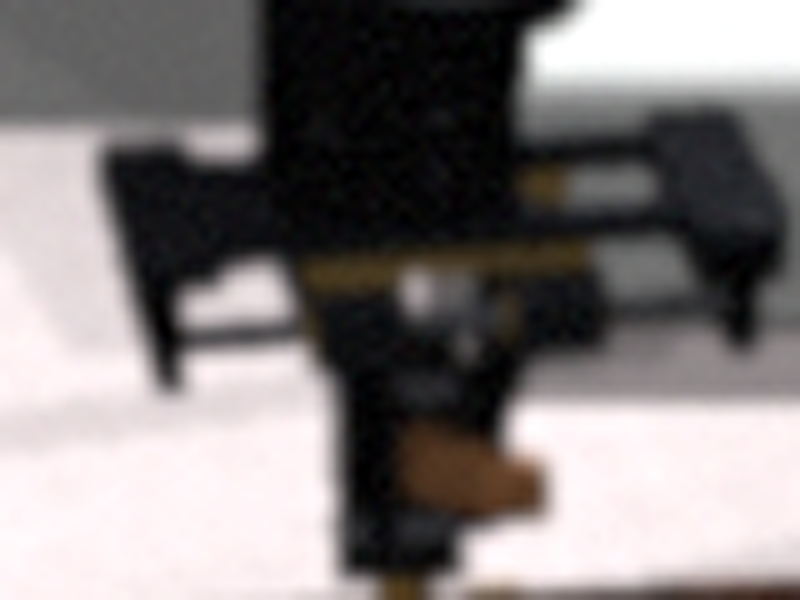

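>>> servo_tool --deltas '[{"slide": [0.2,0,-0.5],"spin": 0},{"slide": [0.2,0,-0.7],"spin": 0},{"slide": [-0.5,0,-0.7],"spin": 0},{"slide": [-0.8,0,-0.5],"spin": 0},{"slide": [-0.8,0,0],"spin": 0}]'

```text
time_s: 18.0
tcp_pos: [0.5389, 0.1073, 0.2063]
ee_rot: [[-0.117, 0.993, 0.007], [0.992, 0.117, 0.036], [0.035, 0.011, -0.999]]
wrist_force: [1.0, 0.1, -2.8]
gripper_width: 0.225
```

```bash
python3 look.py h7 side:220,320,60,150 scene:230,390,180,300 wrist
```

```text
18.0 [0.5389 0.1073 0.2063] [ 0.9555  0.0952 -2.781 ] [-0.2164 -0.1683  0.0106] j [ 27.2  15.  -11.6  -1.9 -62.1 160.4] 0.22471715677817108
[[-0.1175  0.9931  0.0068]
 [ 0.9925  0.1171  0.0357]
 [ 0.0346  0.0109 -0.9993]]
side k 6.666666666666667 220 60
scene k 5.0 230 180
wrist k 1.5625 0 0
```

View pics/scene_h7.png

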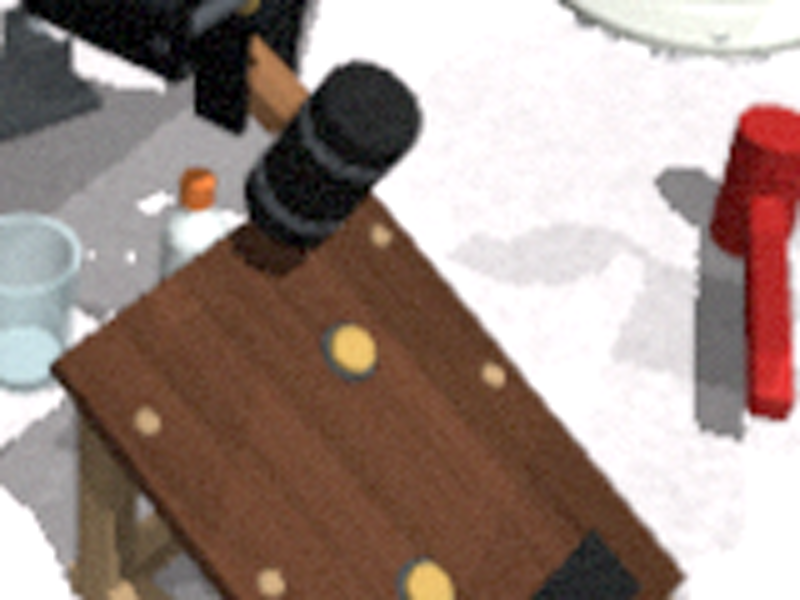

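View pics/side_h7.png

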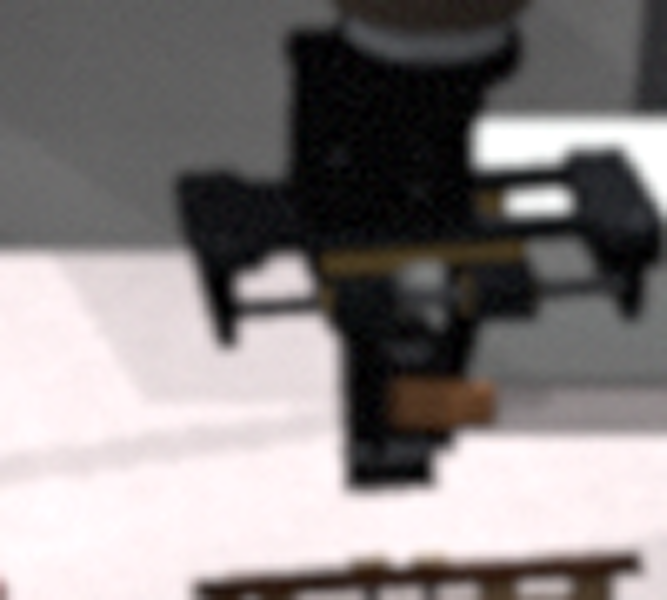

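View pics/wrist_h7.png

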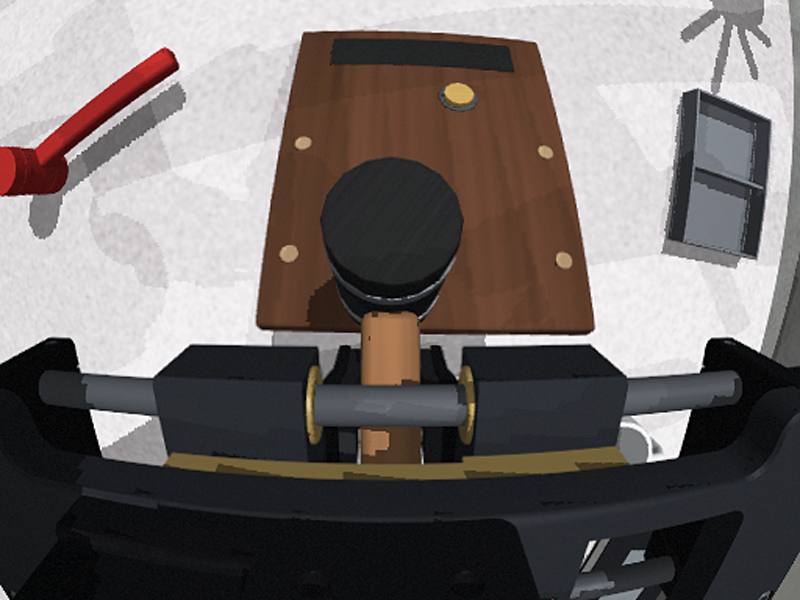

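```bash
python3 - <<'E'
from geo import *; from h import *
np.set_printoptions(precision=4,suppress=True)
def cents(f):
    S=dict(np.load(f)); g=S["frame"].astype(np.float32); hsv=cv2.cvtColor(S["frame"],cv2.COLOR_RGB2HSV)
    m=((hsv[...,0]>15)&(hsv[...,0]<32)&(hsv[...,1]>110)&(hsv[...,2]>85)).astype(np.uint8)
    n,l,st,ce=cv2.connectedComponentsWithStats(m)
    return S,[(ce[i],st[i,4]) for i in range(1,n) if st[i,4]>15 and 280<ce[i][0]<340 and 230<ce[i][1]<310]
for f in("pics/scene0.npz","pics/scene_h7.npz"):
    S,c=cents(f); print(f,c)
    c=sorted(c,key=lambda t:t[0][1])
    if len(c)>=2:
        hi,lo=c[0][0],c[-1][0]
        for oh in (.005,.007,.009,.015,.017,.019):
          for ol in (.005,.015,.019):
            base=LOW-N*.016
            A=onplane(S,*hi,base+N*oh,N);B=onplane(S,*lo,base+N*ol,N); d=A-B-N*(oh-ol)
            print(oh,ol,d@UP,d@np.cross(N,UP))
E
```

```text
pics/scene0.npz [(array([302.9545, 247.2424]), np.int32(66)), (array([319.1818, 295.5714]), np.int32(77))]
0.005 0.005 0.08951701150172348 -0.044837325814641636
0.005 0.015 0.08737788512846299 -0.05217173311280776
0.005 0.019 0.08652223457915878 -0.05510549603207419
0.007 0.005 0.08963547008184855 -0.043215488609211976
0.007 0.015 0.08749634370858807 -0.0505498959073781
0.007 0.019 0.08664069315928384 -0.05348365882664452
0.009 0.005 0.08975392866197358 -0.041593651403782544
0.009 0.015 0.08761480228871309 -0.04892805870194866
0.009 0.019 0.08675915173940887 -0.05186182162121509
0.015 0.005 0.09010930440234877 -0.03672813978749392
0.015 0.015 0.08797017802908827 -0.04406254708566004
0.015 0.019 0.08711452747978406 -0.04699631000492646
0.017 0.005 0.09022776298247387 -0.035106302582064375
0.017 0.015 0.08808863660921337 -0.0424407098802305
0.017 0.019 0.08723298605990916 -0.045374472799496926
0.019 0.005 0.09034622156259892 -0.03348446537663483
0.019 0.015 0.08820709518933843 -0.040818872674800964
0.019 0.019 0.0873514446400342 -0.043752635594067384
pics/scene_h7.npz [(array([300.1231
[... 321 characters left out ...]
5099783407232231
0.007 0.019 0.08498058115143367 -0.053866546973763106
0.009 0.005 0.0880250791006454 -0.04223473502082863
0.009 0.015 0.08593263334222608 -0.04940651727443076
0.009 0.019 0.08509565503885834 -0.05227523017587157
0.015 0.005 0.0883703007629194 -0.03746078462715387
0.015 0.015 0.08627785500450007 -0.044632566880756
0.015 0.019 0.08544087670113233 -0.0475012797821968
0.017 0.005 0.08848537465034408 -0.0358694678292622
0.017 0.015 0.08639292889192474 -0.04304125008286432
0.017 0.019 0.085555950588557 -0.045909962984305136
0.019 0.005 0.08860044853776874 -0.034278151031370656
0.019 0.015 0.08650800277934942 -0.04144993328497279
0.019 0.019 0.08567102447598168 -0.04431864618641359
```

Both pins look home. In the scene view the brass heads at (352,350) and (430,585) sit against the panel, and in the side view both are level with the panel edge. Now I return the mallet.

```bash
python3 plan.py .514 -.17 .24 -9.5
```

```text
d [-0.0236 -0.2765  0.0358] dyaw -106.06 rows 14 tilt z [ 0.0026  0.0345 -0.9994]
([-0.77, -0.16, -0.13], np.float64(0.95))
([-0.79, -0.05, -0.13], np.float64(0.95))
([-0.79, 0.05, -0.13], np.float64(0.95))
([-0.77, 0.15, -0.13], np.float64(0.95))
([-0.75, 0.25, -0.13], np.float64(0.95))
([-0.71, 0.35, -0.13], np.float64(0.95))
([-0.65, 0.44, -0.13], np.float64(0.95))
([-0.59, 0.52, -0.13], np.float64(0.95))
([-0.52, 0.6, -0.13], np.float64(0.95))
([-0.43, 0.66, -0.13], np.float64(0.95))
([-0.34, 0.71, -0.13], np.float64(0.95))
([-0.25, 0.75, -0.13], np.float64(0.95))
([-0.14, 0.78, -0.13], np.float64(0.95))
([-0.04, 0.79, -0.13], np.float64(0.95))
```

>>> servo_tool --deltas '[{"slide": [-0.54,-0.11,-0.2],"spin": 0.66},{"slide": [-0.55,-0.05,-0.2],"spin": 0.66},{"slide": [-0.55,0.02,-0.2],"spin": 0.66},{"slide": [-0.55,0.07,-0.2],"spin": 0.66},{"slide": [-0.54,0.12,-0.2],"spin": 0.66},{"slide": [-0.52,0.18,-0.2],"spin": 0.66},{"slide": [-0.5,0.24,-0.1],"spin": 0.66},{"slide": [-0.47,0.3,-0.1],"spin": 0.66},{"slide": [-0.43,0.35,-0.1],"spin": 0.66},{"slide": [-0.4,0.4,-0.1],"spin": 0.66}]'

```text
time_s: 19.15
tcp_pos: [0.5313, -0.033, 0.2326]
ee_rot: [[0.744, 0.668, -0.011], [0.668, -0.744, 0.033], [0.014, -0.032, -0.999]]
wrist_force: [-0.4, -0.6, -2.0]
gripper_width: 0.23
```

```bash
python3 plan.py .514 -.17 .24 -9.5
```

```text
d [-0.0173 -0.137   0.0074] dyaw -51.39 rows 7 tilt z [-0.0106  0.0329 -0.9994]
([-0.6, 0.51, -0.07], np.float64(0.92))
([-0.53, 0.59, -0.07], np.float64(0.92))
([-0.45, 0.65, -0.07], np.float64(0.92))
([-0.36, 0.7, -0.07], np.float64(0.92))
([-0.27, 0.74, -0.07], np.float64(0.92))
([-0.17, 0.77, -0.07], np.float64(0.92))
([-0.07, 0.78, -0.07], np.float64(0.92))
```

>>> servo_tool --deltas '[{"slide": [-0.42,0.36,0],"spin": 0.65},{"slide": [-0.38,0.4,0],"spin": 0.65},{"slide": [-0.35,0.44,0],"spin": 0.65},{"slide": [-0.3,0.47,0],"spin": 0.65},{"slide": [-0.25,0.5,0],"spin": 0.65},{"slide": [-0.2,0.52,0],"spin": 0.65},{"slide": [-0.16,0.53,0],"spin": 0.65},{"slide": [-0.1,0.54,0],"spin": 0.65},{"slide": [-0.05,0.55,0],"spin": 0.65},{"slide": [0,0.55,0],"spin": 0.6}]'

```text
time_s: 20.15
tcp_pos: [0.5129, -0.1706, 0.22]
ee_rot: [[0.979, -0.203, -0.023], [-0.203, -0.979, 0.035], [-0.03, -0.03, -0.999]]
wrist_force: [-0.7, 0.2, -1.8]
gripper_width: 0.226
```

```bash
python3 plan.py .514 -.1955 .11 -9.5; python3 look.py r1 wrist
```

```text
d [ 0.0011 -0.0249 -0.11  ] dyaw 2.19 rows 5 tilt z [-0.0231  0.0353 -0.9991]
([0.07, 0.22, 0.87], np.float64(-0.05))
([0.07, 0.22, 0.87], np.float64(-0.05))
([0.07, 0.22, 0.87], np.float64(-0.05))
([0.07, 0.22, 0.87], np.float64(-0.05))
([0.07, 0.22, 0.87], np.float64(-0.05))
20.15 [ 0.5129 -0.1706  0.22  ] [-0.7291  0.2041 -1.7581] [-0.0705  0.0018  0.0071] j [ -2.4  14.9  -9.5  -2.1 -66.9  81.5] 0.22581784289231296
[[ 0.9788 -0.2034 -0.0231]
 [-0.2026 -0.9786  0.0353]
 [-0.0298 -0.0299 -0.9991]]
wrist k 1.5625 0 0
```

View pics/wrist_r1.png

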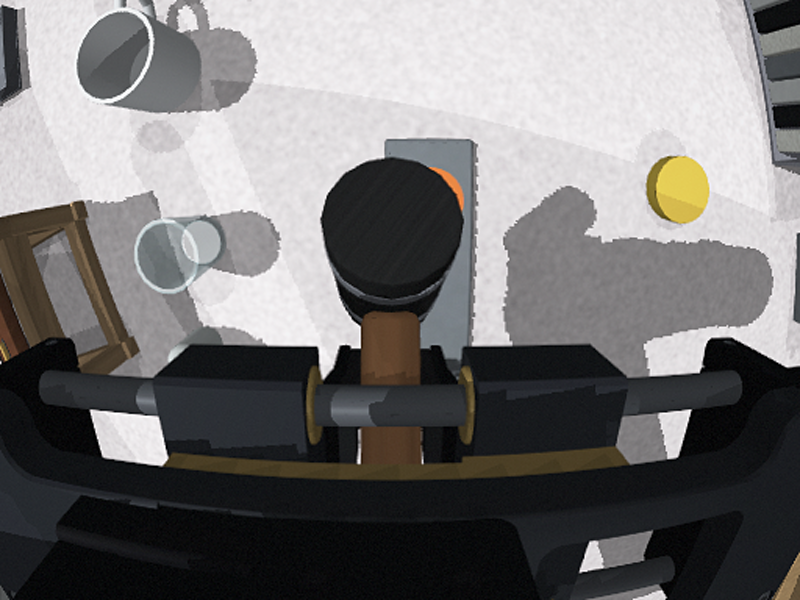

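>>> servo_tool --deltas '[{"slide": [0.3,0.25,0.8],"spin": -0.08},{"slide": [0.3,0.25,0.9],"spin": -0.08},{"slide": [0.3,0.25,0.9],"spin": -0.06},{"slide": [0.3,0.2,0.9],"spin": -0.05},{"slide": [0.2,0.1,0.9],"spin": 0},{"slide": [0,0,0.7],"spin": 0},{"slide": [0,0,0.3],"spin": 0}]'

```text
time_s: 20.9
tcp_pos: [0.5416, -0.1977, 0.0761]
ee_rot: [[0.986, -0.162, -0.024], [-0.161, -0.986, 0.036], [-0.029, -0.031, -0.999]]
wrist_force: [-1.4, 0.5, -2.8]
gripper_width: 0.225
```

```bash
python3 plan.py .5416 -.2003 .065 -9.5; python3 look.py r2 wrist side:200,360,150,270 scene:130,290,110,230
```

```text
d [-0.     -0.0026 -0.0111] dyaw -0.22 rows 1 tilt z [-0.0236  0.0355 -0.9991]
([0.03, 0.12, 0.44], np.float64(0.03))
20.9 [ 0.5416 -0.1977  0.0761] [-1.3528  0.5351 -2.7828] [-0.1094  0.1116 -0.0121] j [ -5.   26.6 -14.7  -2.5 -50.3  87.3] 0.22525889302687271
[[ 0.9865 -0.1622 -0.0236]
 [-0.1613 -0.9863  0.0355]
 [-0.029  -0.0313 -0.9991]]
wrist k 1.5625 0 0
side k 5.0 200 150
scene k 5.0 130 110
```

View pics/side_r2.png

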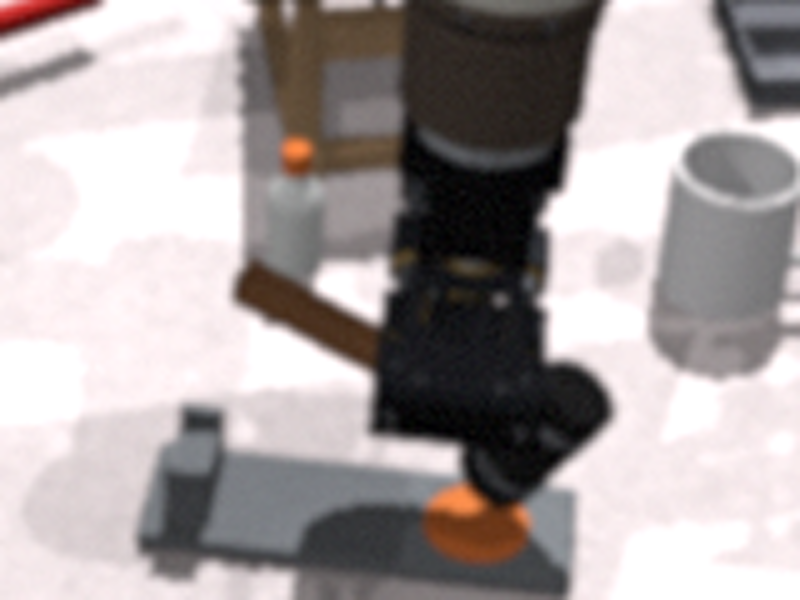

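View pics/scene_r2.png

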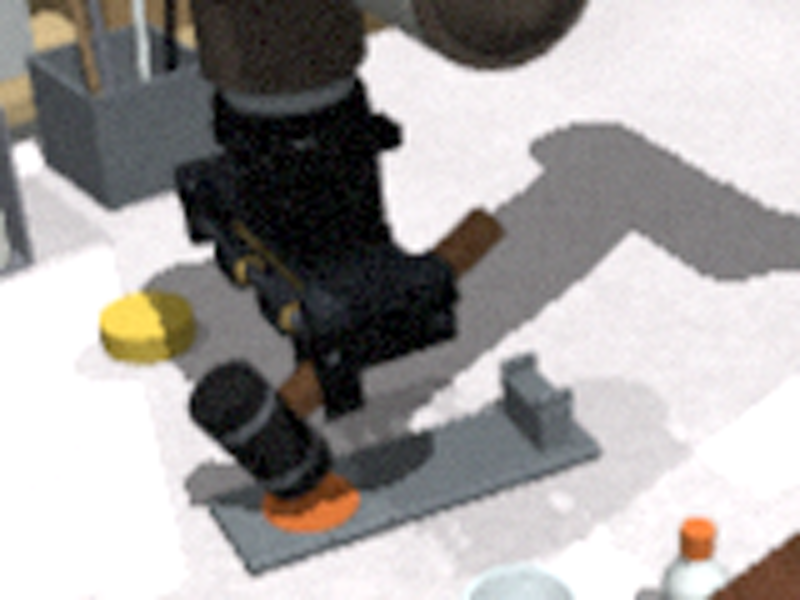

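>>> servo_tool --deltas '[{"slide": [0.02,0.1,0.3],"spin": 0},{"slide": [0,0,0.2],"spin": 0},{"slide": [0,0,0.1],"spin": 0}]'

```text
time_s: 21.35
tcp_pos: [0.5451, -0.2004, 0.0657]
ee_rot: [[0.987, -0.16, -0.013], [-0.16, -0.987, 0.033], [-0.018, -0.031, -0.999]]
wrist_force: [0.9, 1.0, -2.6]
gripper_width: 0.227
```

>>> servo_tool --deltas '[{"slide": [0,0,0.15],"spin": 0},{"slide": [0,0,0.1],"spin": 0}]'

```text
time_s: 21.55
tcp_pos: [0.5454, -0.2003, 0.0598]
ee_rot: [[0.987, -0.16, -0.011], [-0.16, -0.987, 0.033], [-0.017, -0.031, -0.999]]
wrist_force: [0.6, -0.3, -2.4]
gripper_width: 0.228
```

>>> servo_tool --deltas '[{"slide": [-0.04,0,0.15],"spin": 0},{"slide": [-0.04,0,0.15],"spin": 0}]'

```text
time_s: 21.75
tcp_pos: [0.543, -0.2, 0.0552]
ee_rot: [[0.987, -0.158, -0.013], [-0.158, -0.987, 0.032], [-0.017, -0.029, -0.999]]
wrist_force: [-8.0, 4.1, 18.0]
gripper_width: 0.222
```

>>> servo_tool --deltas '[{"slide": [-0.18,0,0.08],"spin": 0},{"slide": [-0.18,0,0.1],"spin": 0},{"slide": [-0.18,0,0.12],"spin": 0}]'

```text
time_s: 22.05
tcp_pos: [0.5368, -0.1986, 0.0525]
ee_rot: [[0.988, -0.155, 0.007], [-0.155, -0.988, 0.028], [0.002, -0.028, -1.0]]
wrist_force: [2.1, 0.4, 2.0]
gripper_width: 0.226
```

```bash
python3 look.py r3 side:200,360,150,270 scene:130,290,110,230
```

```text
22.05 [ 0.5368 -0.1986  0.0525] [2.1277 0.3867 2.0401] [ 0.0011 -0.9749 -0.0165] j [ -5.   27.2 -18.   -2.3 -44.5  87.7] 0.2260283000667708
[[ 0.988  -0.1546  0.0066]
 [-0.1547 -0.9876  0.0277]
 [ 0.0022 -0.0284 -0.9996]]
side k 5.0 200 150
scene k 5.0 130 110
```

View pics/side_r3.png

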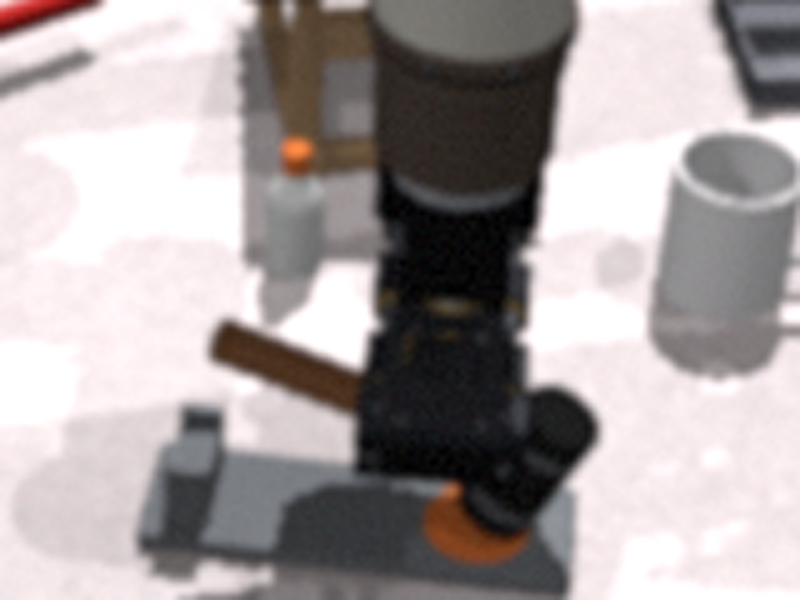

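View pics/scene_r3.png

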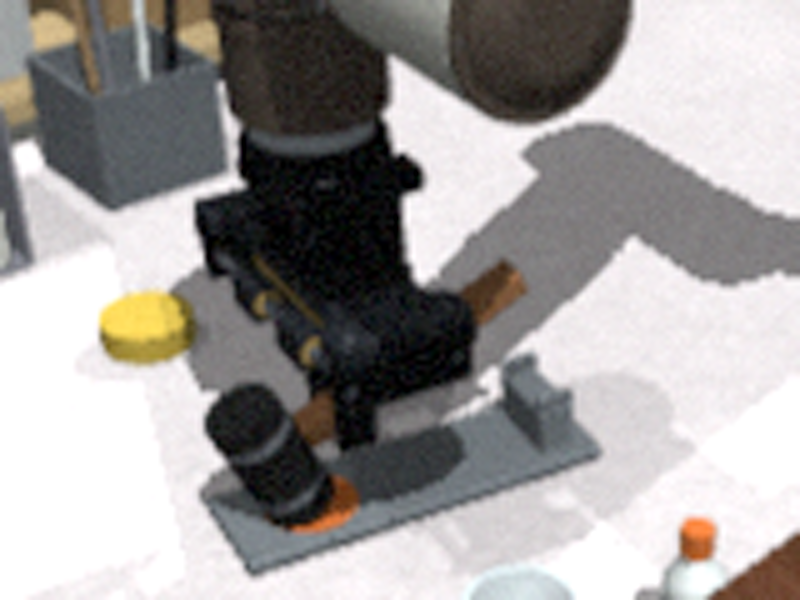

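>>> servo_tool --deltas '[{"slide": [-0.14,0,0.2],"spin": 0},{"slide": [-0.14,0,0.2],"spin": 0},{"slide": [-0.14,0,0.2],"spin": 0}]'

```text
time_s: 22.45
tcp_pos: [0.5224, -0.196, 0.0374]
ee_rot: [[0.988, -0.155, -0.002], [-0.154, -0.988, 0.029], [-0.007, -0.028, -1.0]]
wrist_force: [0.7, -0.2, 3.5]
gripper_width: 0.224
```

>>> servo_tool --deltas '[{"slide": [-0.14,0,0.18],"spin": 0},{"slide": [-0.14,0,0.18],"spin": 0}]'

```text
time_s: 22.65
tcp_pos: [0.5166, -0.1945, 0.0285]
ee_rot: [[0.988, -0.154, 0.001], [-0.153, -0.988, 0.028], [-0.003, -0.028, -1.0]]
wrist_force: [-0.3, 9.3, 31.9]
gripper_width: 0.225
```

```bash
python3 look.py r4 side:200,360,150,270 scene:130,290,110,230
```

```text
22.65 [ 0.5166 -0.1945  0.0285] [-0.3166  9.3204 31.9025] [2.8334 0.021  0.1529] j [ -4.8  27.8 -21.8  -2.5 -40.5  87.8] 0.22453493745437303
[[ 0.9881 -0.1535  0.0012]
 [-0.1535 -0.9877  0.0285]
 [-0.0031 -0.0283 -0.9996]]
side k 5.0 200 150
scene k 5.0 130 110
```

View pics/side_r4.png

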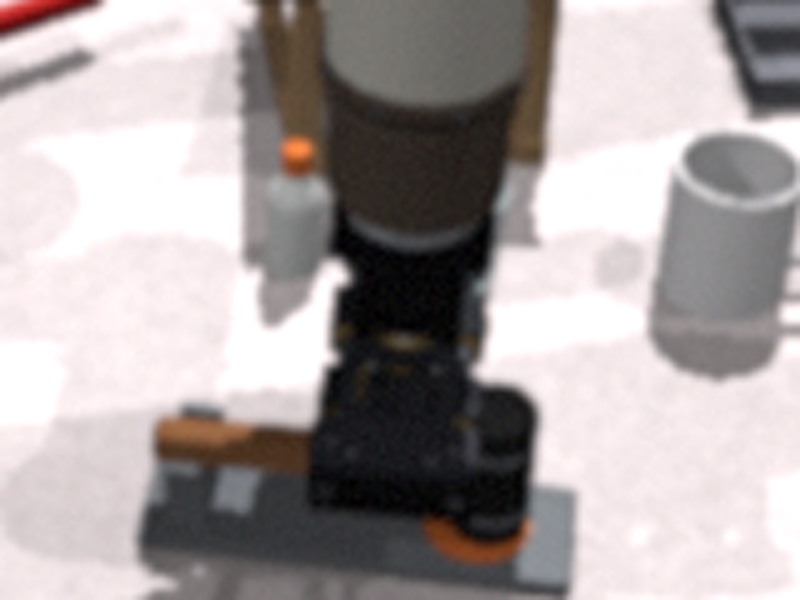

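View pics/scene_r4.png

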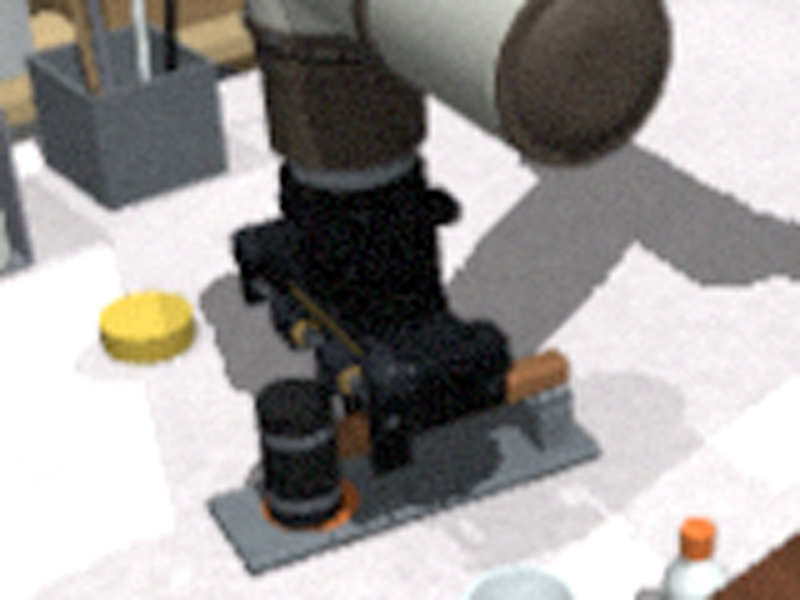

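>>> servo_tool --deltas '[{"slide": [-0.05,0,-0.08],"spin": 0},{"slide": [-0.05,0,0],"spin": 0}]'

```text
time_s: 22.95
tcp_pos: [0.5116, -0.1937, 0.0289]
ee_rot: [[0.988, -0.154, -0.004], [-0.154, -0.988, 0.029], [-0.009, -0.028, -1.0]]
wrist_force: [1.2, -0.3, 0.7]
gripper_width: 0.222
```

```bash
python3 look.py r5 side:260,330,200,270 scene:160,240,170,230; python3 - <<'E'
from h import *
np.set_printoptions(precision=4,suppress=True)
S=dict(np.load("pics/scene_r4.npz"));D=dict(np.load("pics/side_r4.npz"))
S0=dict(np.load("pics/scene0.npz"));D0=dict(np.load("pics/side0.npz"))
cs=lambda u,v:(130+(u+.5)/5-.5,110+(v+.5)/5-.5); cd=lambda u,v:(200+(u+.5)/5-.5,150+(v+.5)/5-.5)
print("now headtop",onz(S,*cs(297,405),.086),onz(D,*cd(506,404),.086))
print("then headtop", "scene [ 0.5577 -0.2025] side [ 0.5578 -0.2072]")
E
```

```text
22.95 [ 0.5116 -0.1937  0.0289] [ 1.2226 -0.3002  0.7091] [-0.1605 -0.5458  0.0439] j [ -4.7  27.5 -22.2  -2.6 -40.7  87.8] 0.22229089976835242
[[ 0.988  -0.1543 -0.0045]
 [-0.1541 -0.9876  0.0295]
 [-0.009  -0.0284 -0.9996]]
side k 8.571428571428571 260 200
scene k 10.0 160 170
now headtop [ 0.5642 -0.1954  0.086 ] [ 0.5683 -0.1996  0.086 ]
then headtop scene [ 0.5577 -0.2025] side [ 0.5578 -0.2072]
```

View pics/side_r5.png

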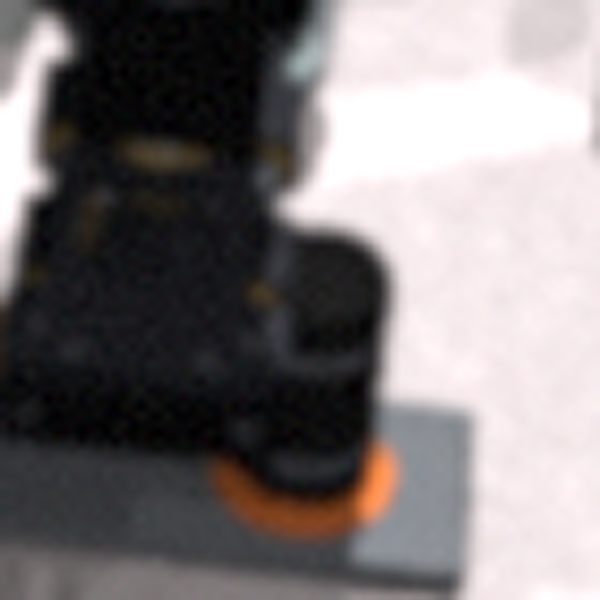

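View pics/scene_r5.png

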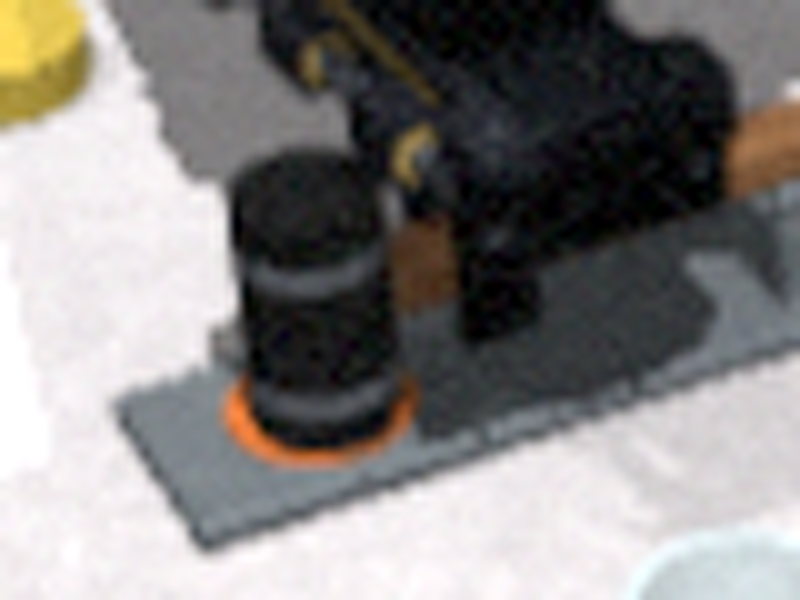

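>>> servo_tool --deltas '[{"slide": [-0.03,0.16,-0.03],"spin": 0.1},{"slide": [0,0.05,0],"spin": 0},{"slide": [0,0,0],"spin": 0}]'

```text
time_s: 23.35
tcp_pos: [0.5092, -0.1988, 0.0291]
ee_rot: [[0.986, -0.169, -0.006], [-0.169, -0.985, 0.03], [-0.011, -0.029, -1.0]]
wrist_force: [0.3, 1.4, 1.0]
gripper_width: 0.234
```

```bash
python3 look.py r6 side:210,330,190,270 scene:160,270,150,230
```

```text
23.35 [ 0.5092 -0.1988  0.0291] [0.33   1.3673 1.011 ] [ 0.5932 -0.2802  0.1322] j [ -5.3  27.5 -22.2  -2.6 -40.9  87.6] 0.23363437573574666
[[ 0.9856 -0.169  -0.0062]
 [-0.1687 -0.9852  0.0302]
 [-0.0112 -0.0287 -0.9995]]
side k 6.666666666666667 210 190
scene k 7.2727272727272725 160 150
```

View pics/side_r6.png

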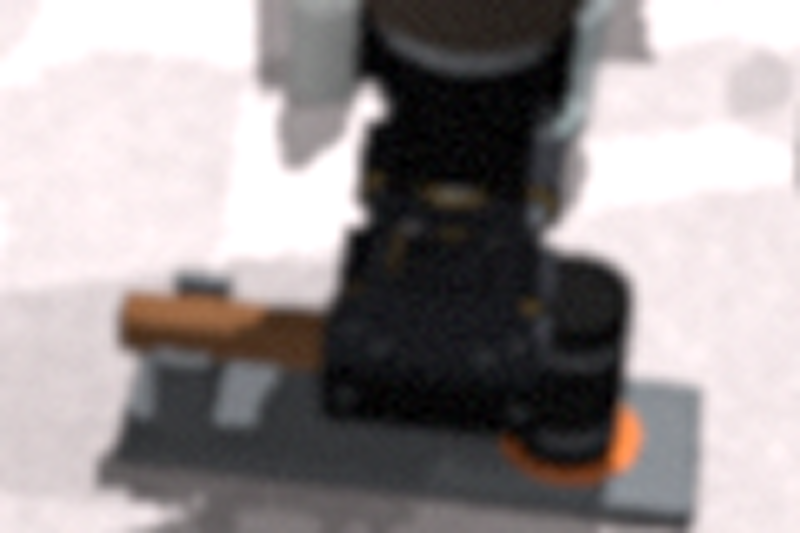

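View pics/scene_r6.png

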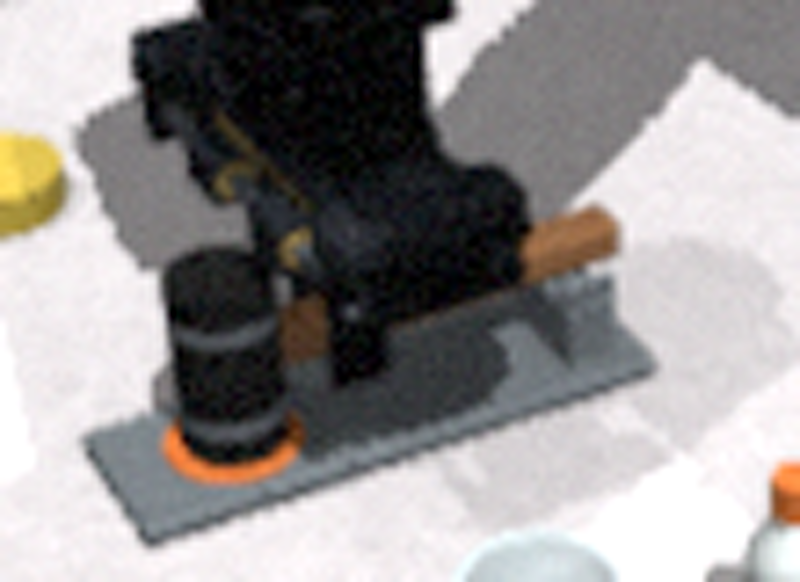

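>>> servo_tool --deltas '[{"slide": [0,0,0],"spin": 0},{"slide": [0,0,0],"spin": 0},{"slide": [0,0,0],"spin": 0},{"slide": [0,0,0],"spin": 0},{"slide": [0,0,0],"spin": 0},{"slide": [0,0,0],"spin": 0},{"slide": [0,0,0],"spin": 0},{"slide": [0,0,0],"spin": 0}]' --gripper 0

```text
time_s: 24.25
tcp_pos: [0.5079, -0.1995, 0.0284]
ee_rot: [[0.985, -0.17, -0.009], [-0.17, -0.985, 0.03], [-0.014, -0.028, -1.0]]
wrist_force: [-0.3, -0.8, 0.1]
gripper_width: 0.873
```

>>> servo_tool --deltas '[{"slide": [0,0,-0.2],"spin": 0},{"slide": [0,0,-0.6],"spin": 0},{"slide": [0,0,-0.8],"spin": 0},{"slide": [0,0,-0.8],"spin": 0},{"slide": [0,0,-0.8],"spin": 0},{"slide": [0,0,-0.8],"spin": 0},{"slide": [0,0,-0.8],"spin": 0},{"slide": [0,0,-0.8],"spin": 0},{"slide": [-0.5,0,-0.8],"spin": 0},{"slide": [-0.5,0,0],"spin": 0}]'

```text
time_s: 25.25
tcp_pos: [0.4848, -0.2004, 0.1977]
ee_rot: [[0.985, -0.17, -0.009], [-0.17, -0.985, 0.029], [-0.013, -0.027, -1.0]]
wrist_force: [0.2, 0.4, -0.5]
gripper_width: 1.0
```

```bash
python3 look.py f1 side:210,330,190,270 scene:160,270,150,230 wrist; python3 - <<'E'
from h import *
np.set_printoptions(precision=4,suppress=True)
c=dict(np.load("pics/wrist_f1.npz")); g=c["frame"].astype(int)
m=((g.max(2)<45)).astype(np.uint8); m[225:]=0
n,l,st,ce=cv2.connectedComponentsWithStats(m)
for i in range(1,n):
    if st[i,4]>300: print(st[i],ce[i],fonz(c,*ce[i],.086))
print("start was .5568 -.2037")
E
```

```text
25.25 [ 0.4848 -0.2004  0.1977] [ 0.2122  0.3697 -0.5034] [-0.1269 -0.1058 -0.0049] j [ -5.7  14.  -14.3  -1.8 -62.3  86.8] 1.0004972000596846
[[ 0.9854 -0.1698 -0.0086]
 [-0.1695 -0.9851  0.0286]
 [-0.0134 -0.0267 -0.9996]]
side k 6.666666666666667 210 190
scene k 7.2727272727272725 160 150
wrist k 1.5625 0 0
[491  53  21  18 325] [501.8646  62.1477] [ 0.5855 -0.5057  0.086 ]
[ 224   89   45   45 1544] [246.204  111.2286] [ 0.5546 -0.2051  0.086 ]
[ 16 216  93   9 564] [ 60.0124 221.2145] [0.4821 0.027  0.086 ]
[391 216  92   9 549] [438.0437 221.2951] [ 0.4137 -0.3948  0.086 ]
start was .5568 -.2037
```

View pics/side_f1.png

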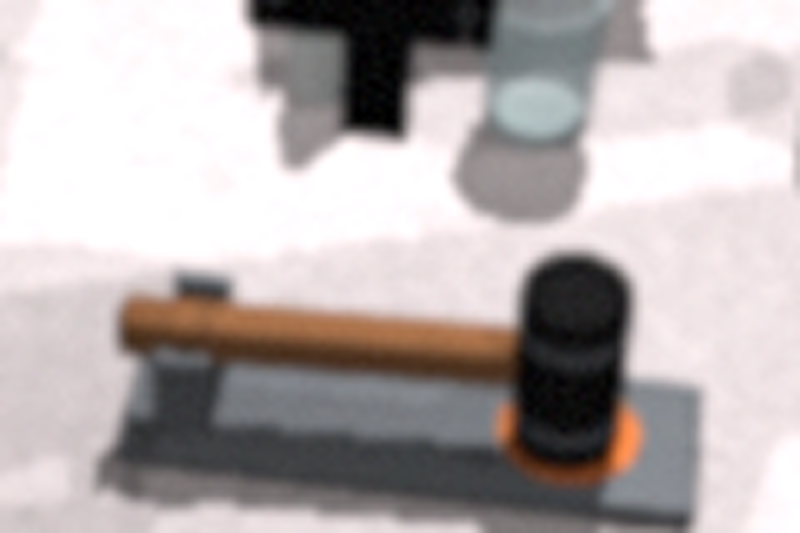

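View pics/scene_f1.png

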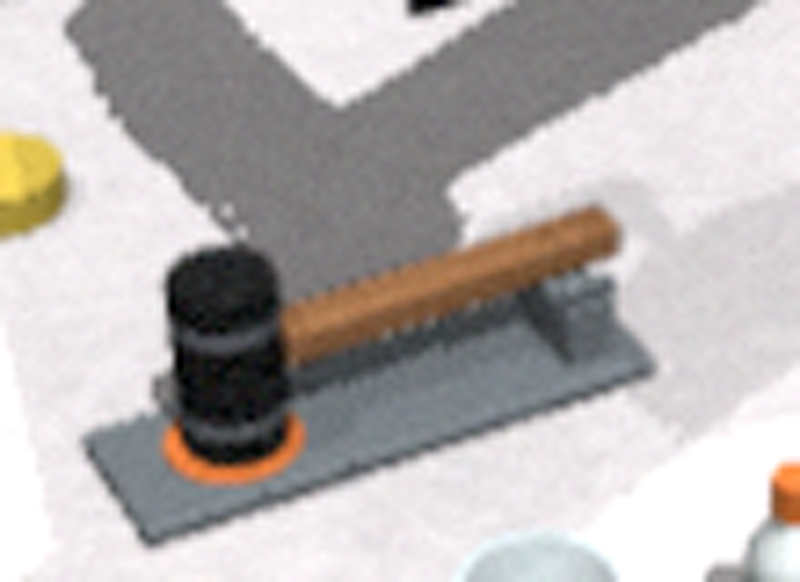

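View pics/wrist_f1.png

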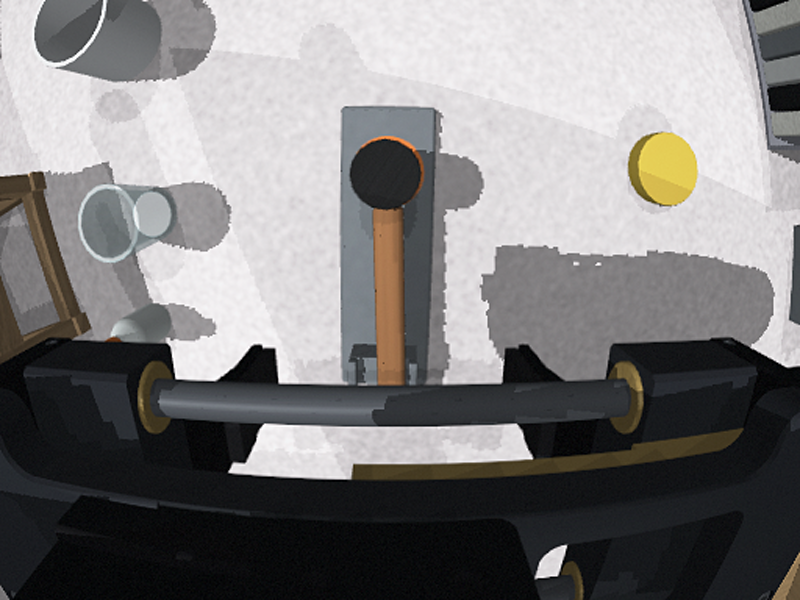

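```bash
python3 look.py f2 side:255,310,125,160 scene:260,340,225,310; python3 - <<'E'
from station import optics
from geo import *; from h import *
from scipy import ndimage
for nm in("scene","side"):
    fr=[optics.capture(nm) for _ in range(4)]; c=fr[0]; g=np.mean([f["frame"] for f in fr],0)
    b=(g[...,0]-g[...,2])
    for lab,P in (("low",LOW-N*.011),("high",HIGH-N*.011)):
        u,v=proj(c,P); x0,y0=int(u)-8,int(v)-8; w=np.clip(b[y0:y0+17,x0:x0+17]-35,0,None)
        cy,cx=ndimage.center_of_mass(w); print(nm,lab,"pred",(round(u,1),round(v,1)),"brass",(round(x0+cx,2),round(y0+cy,2)),"px per mm out",(proj(c,P+N*.001)-[u,v]).round(2))
E
```

```text
25.4 [ 0.4824 -0.1997  0.1942] [0.4604 0.1245 0.516 ] [-0.0909 -0.0747 -0.0249] j [ -5.7  14.2 -14.6  -1.9 -62.3  86.8] 0.9983067600107117
[[ 0.9852 -0.1707 -0.0156]
 [-0.1701 -0.9849  0.0308]
 [-0.0206 -0.0277 -0.9994]]
side k 14.545454545454545 255 125
scene k 7.0588235294117645 260 225
scene low pred (np.float64(316.4), np.float64(297.3)) brass (np.float64(315.66), np.float64(297.16)) px per mm out [ 0.28 -0.13]
scene high pred (np.float64(300.3), np.float64(249.6)) brass (np.float64(300.47), np.float64(248.88)) px per mm out [ 0.25 -0.18]
side low pred (np.float64(283.1), np.float64(142.3)) brass (np.float64(nan), np.float64(nan)) px per mm out [-0.02 -0.3 ]
side high pred (np.float64(274.8), np.float64(142.4)) brass (np.float64(nan), np.float64(nan)) px per mm out [-0.02 -0.32]
  results = [sum_labels(input * grids[dir].astype(float), labels, index) / normalizer
```

View pics/side_f2.png

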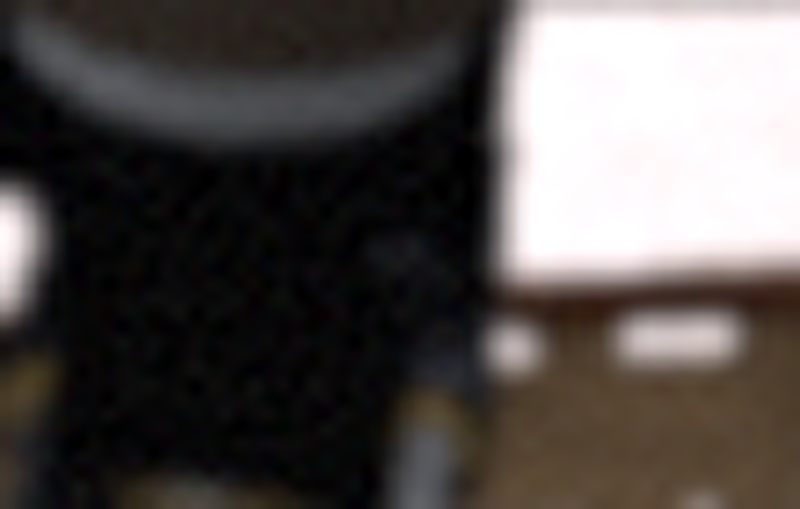

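View pics/scene_f2.png

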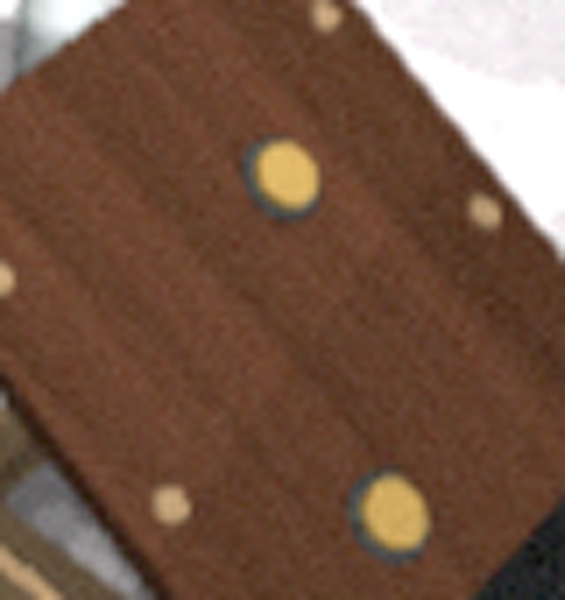

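```bash
python3 - <<'E'
from station import r
print(r.finish_job())
E
```

```text
the job is handed in; nothing more can be done
None
```

I drove both spring pins in with the mallet, laid it back on its rest, let go and handed the job in at about 26 s. `finish_job` gave no verdict, so the result rests on my own checks.

**How it was done:** The arm commands could not tilt the tool. I loosened the grip over the rest so the head dropped to about 42° by camera estimate, then gripped again. I pressed the lower pin and then the upper one along their slanting axis. After that I rolled the head level on the orange spot and released it.

**Last checks:**
- **Pins:** Both stopped moving under roughly 15–20 N, well above the 8–11 N that drives them. In the scene picture both heads lie against the panel at the same height. That picture resolves the upper pin only to about 1 mm, so it looks home but is not proven to the 1.8 mm tolerance. The robot blocked my final side-view pin check; an earlier side view had shown both heads level.
- **Angle to the pins:** By camera estimate, the mallet was about 4–9° off square at the lower pin when it went home, and about 2–3° off at the upper one. The limit is 12°.
- **Mallet on its rest:** The head is upright on the orange spot, about 2.6 mm from where it started, with the tail between the saddle lips. The gripper is open and clear.
- **Bystanders:** The candle, glue, mug and tape look undisturbed in the pictures. I did not measure their positions again at the end.

**Disagreements:** My estimates of the pins' sideways position from the two fixed cameras differed by 3–4 mm. I corrected for this by eye before pressing. While levelling the mallet on its rest, the wrist force briefly reached about 32 N, against a limit of 120 N.

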